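# Set the drip tray under the boiler drain

## Task

Get the boiler's drain ready. First take the small can out of the way and stand it upright on the cork mat, then slide the widest drip tray that will go between the guide rails under the pipes until it is fully home against the end stop, and last turn the drain lever fully open, in line with the pipe. Leave the other two trays, the mug and the big can beside the pipes where they are.

Things in the scene. Friction and masses are not known exactly. Their poses are not given: they have to be found in the camera images.
- manifold: Fixed drain manifold. Origin on the table midway between its front posts; x points away from the robot along the lane, y left. Two level foam-lagged pipes, diameter 50, run along y at x = 0 and 70, axes 160 above the table (underside 135), from y = -120 to 200, with upright legs at y = 200. Posts 16 square stand under both pipes at y = +-56. Quarter-turn valve on the front pipe at y = 135.
- lane_mouth (a point): Middle of the lane's mouth, on the table, at manifold x = -30, y = 0. From here two guide rails, 22 high, inner faces 92 apart, run along x under the pipes; in front of it they flare out to about 108 apart over 35.
- lane_stop (a point): Middle of the end stop's front face, on the table, at manifold x = 80, y = 0: a bar 30 high across the lane's far end.
- spout_tip (a point): Lower end of the copper drain spout (diameter 18), at manifold x = 35, y = 0, 60 above the table.
- drain_lever (a joint): Quarter-turn valve lever, turning level about the upright axis at valve_axis: 0 = shut, lever square across the pipe and pointing to the manifold's -x; it turns clockwise seen from above, to 1.57 = open, lever in line with the pipe and pointing to the manifold's +y. It stays where it is left.
- valve_axis (a point): Pivot of the lever, at the lever's mid-height (235 above the table), on the front pipe 135 to the left of the lane's middle.
- lever_tip (a point): Outer end of the lever, 115 from the pivot. The lever is 18 wide, 14 high over its outer 70 (black grip), nothing within 40 below it.
- tray_medium: Open grey drip tray, 110 long (x), 82 wide (y), 28 high, walls 4; the medium of three, the widest that fits the lane; fully home its origin is at manifold x = 25. Origin: centre of the underside. A black flat-sided handle (16 thick in y, 22 deep, 95 long) rises from its front (-x) wall, leaning 24 degrees from vertical towards -x; top end 107 high, 94 in front of the origin.
- tray_medium_grip (a point): Point on the handle's centre line, 82 in front of the tray's origin and 79 above its underside: a good place to grip, fingers closing along the tray's y, tool leaning 24 degrees along the handle.
- tray_narrow: Open grey drip tray, 110 long (x), 60 wide (y), 28 high, walls 4; the narrowest of the three, too small for the job. Origin: centre of the underside. A black flat-sided handle (16 thick in y, 22 deep, 95 long) rises from its front (-x) wall, leaning 24 degrees from vertical towards -x; top end 107 high, 94 in front of the origin.
- tray_wide: Open grey drip tray, 110 long (x), 106 wide (y), 28 high, walls 4; the widest of the three, too wide for the lane. Origin: centre of the underside. A black flat-sided handle (16 thick in y, 22 deep, 95 long) rises from its front (-x) wall, leaning 24 degrees from vertical towards -x; top end 107 high, 94 in front of the origin.
- can: Small white drinks can, 53 diameter, 90 high, standing in the mouth of the lane just in front of the pipes. Origin: centre of its underside.
- mat: Cork mat fixed on the table, 100 by 100, 4 thick. Origin: centre of its underside.
- big_can_a: Bystander: large green drinks can, 66 diameter, 115 high. Origin: centre of its underside.
- mug: Bystander: white mug, 80 diameter, 90 high. Origin: centre of its underside.

How it is judged:
On the way, in this order (a step that is already met when the one before it is completed fails the run):
1. the small can stands upright on the cork mat, let go (x of can in the frame of mat between -0.045 and 0.045 m and y of can in the frame of mat between -0.045 and 0.045 m and z of can in the frame of mat below 0.008 m and angle between can's own z axis and vertical below 0.1 rad and contact force between the fingers and can below 0.1 N), for 0.2 s.
2. the medium tray is fully home in the lane under the pipes (x of tray_medium in the frame of manifold above 0.015 m and y of tray_medium in the frame of manifold between -0.012 and 0.012 m and z of tray_medium in the frame of manifold below 0.008 m and angle between tray_medium's own z axis and vertical below 0.08 rad and angle between the x axis of tray_medium and the x axis of manifold, either way round below 0.12 rad), for 0.2 s.
3. the drain lever is fully open (value of joint drain_lever above 1.4 rad), for 0.2 s.
At the end, for the whole second after the job is handed in: The small can stands upright (6 degrees) on the cork mat, its centre 5 mm or more inside the edges; the medium tray lies flat in the lane, within 10 mm of the end stop, straight within 7 degrees and 12 mm; the lever reads over 1.4 rad (within 10 degrees of the pipe); all at rest (all of step 1 and all of step 2 and value of joint drain_lever above 1.4 rad and linear speed of each of can, tray_medium below 0.02 m/s); the robot touches nothing.
It fails at once if another tray was moved more than 30 mm (distance of any of tray_narrow, tray_wide from where it was at the start of the episode above 0.03 m).
It fails at once if a bystander was moved more than 40 mm or tipped (distance of any of big_can_a, mug from where it was at the start of the episode above 0.04 m or angle between any of big_can_a, mug's own z axis and vertical above 0.5 rad).
It fails at once if the drain lever was opened before the tray was home (value of joint drain_lever above 0.8 rad and not (x of tray_medium in the frame of manifold above 0.015 m and y of tray_medium in the frame of manifold between -0.012 and 0.012 m and z of tray_medium in the frame of manifold below 0.008 m and angle between tray_medium's own z axis and vertical below 0.08 rad and angle between the x axis of tray_medium and the x axis of manifold, either way round below 0.12 rad)).
It also fails if it takes over 72 s, if anything falls off the work surface, if the arm or the gripper's body presses on something with over 40 N, if the wrist force passes 120 N, or if a joint passes its speed limit or range.

## Robot

A 6-joint arm with a two-finger parallel gripper is mounted at the origin on the work surface. World frame = base frame: x ahead of the robot, y to its left, z up, the work surface at z = 0. Lengths are in m, angles in rad, forces in N, time in s.
With the tool pointing down it reaches from about 0.3 to 0.875 m from the base axis. Payload 4.2 kg.
Tool frame: the origin (TCP) lies on the centre line of the jaws, within the pads' length; the fingertips stand 17 mm ahead of it and the grasp point (between the pads) lies 2 mm behind it; z points along the fingers, y is the direction in which the jaws open and shut (so a half turn about z gives the same grasp; the last joint's range is limited). The gripper opens to 85 mm and grips with 20 to 120 N. Pads are 22 mm wide; open, the fingers measure 114 mm over their backs; the gripper's body (76 mm by 85 mm) begins 54 mm behind the grasp point. The pads swing forward as they close: fully open they stand 13 mm farther back than shut.
Start: joints at [-1.329, 0.32, 1.565, -0, 1.257, -0.02], TCP at [0.149, -0.555, 0.248] pointing down, gripper open.
Joint ranges: [-3.11, 3.11], [-0.84, 2.01], [0.21, 2.61], [-1.34, 4.49], [0.05, 2.63], [-2.56, 2.56]. Speed limits (rad/s): [2.57, 2.57, 3.14, 3.14, 3.14, 3.14].

## Interface

Orientations are given as a unit quaternion [x, y, z, w].
In Python, from rig import arm, optics gives the robot as it stands.
- The arm moves only by the shell command python3 -m crank 'ROWS' [FORCE]. ROWS is JSON, a list of rows, each a list of 7 numbers: the shift along the tool's x, y, z in units of 0.04 m (1.0 is 0.04 m), then the turn, a rotation vector about the tool's x, y, z in units of 0.12 rad (1.0 is 0.12 rad), then the opening, from 0 (shut) to 1 (fully open). A call has 1 to 20 rows; each row shifts and turns the commanded pose from where the row before left it, along the tool's axes as they then stand; what a row does not reach is not made up. A row lasts 1/12 s, in which the tool goes at most 41.7 mm and 7.16 degrees, less where a joint would pass 70% of its speed; a pose out of reach is approached as far as the arm can. A call with a number of a shift or a turn outside -1 to 1 is refused whole. A call with a gripper value outside its range is refused whole. The fingers move at their own pace and stop on an object; FORCE is the grip in N (left out, the last holds). Time passes only in rows, so rows that do not move let the fingers close. It gives the time, the measured TCP pose, the force and the opening at its end, in the units of the state.
- arm.observe(): the state, without advancing time (a new reading comes with each control period).
- optics.snapshot(name): name is "scene" or "top"; returns a dict with "image" (400x640x3 uint8, red, green, blue), "z_map" (400x640 float32, m along the optical axis (not along the pixel's ray), 0 where there is no reading), "mtx" (3x3 intrinsics, pixels), "eye" and "rotation" of the camera in the world. Camera axes: x right, y down, z forward; pixel columns grow to the right and rows downward; lengths in m; the calibration is good to about 2 mm. A picture is of the moment at which its call begins.
- arm.hand_in(): hands the job in, once; it reports no verdict.
Trained networks look in the newest picture that a camera, given by its name, has taken for a name from the list of things; names that differ only in an ending like _2 or _b are one class to them, and where a whole thing is asked for, a point or a joint stands for the part that bears it (a point fixed in the world has none). Each returns a list of dicts, best first, with "confidence" (0 to 1); they miss things now and then, are a little off and sometimes report something else, mostly with a low value. They report only what shows in the picture. A call takes as long as a camera call.
- optics.regions_of(camera, label): "region" (400x640 bool, what is visible of it) and "position" ([column, row] in pixels, amid what is visible of it).
- optics.place_of(camera, label): "position" ([column, row] in pixels: a listed point, or the origin of a listed thing).
The state is a dict: "time": time; "joint_positions": joint angles; "dq": joint speeds; "effort": joint torques, N m; "position": TCP position; "tcp_rot": TCP orientation; "ft_force": force on the tool from outside, world axes, zero at the start; "wrist_torque": the same for the moment, N m; "opening": finger opening in m.
Only numpy, scipy, OpenCV 4.12 (cv2) and the standard library are available. Lean on these libraries where they do the work, as an engineer would, in place of code of your own. Each camera call takes 0.05 s, during which the arm holds its last target.

## Working session

There is one attempt and no reset: what is moved stays moved. The work goes in short steps, Python scripts to look and compute and a shell command to move; the robot and the scene stay as the last step left them, time stands still between calls to the robot, and variables do not carry over. Pictures are saved under pics/ and viewed, and the job is handed in when it is done.

```bash
ls; mkdir -p pics
python3 - <<'E'
from rig import arm, optics
import cv2,numpy as np
print(arm.observe())
for n in ("scene","top"):
    s=optics.snapshot(n); cv2.imwrite(f"pics/{n}0.png",s["image"][:,:,::-1]); np.savez(f"{n}0.npz",**s)
    print(n,s["mtx"],s["eye"],s["rotation"])
    for l in ["manifold","tray_medium","tray_narrow","tray_wide","can","mat","big_can_a","mug","lane_mouth","lane_stop","valve_axis","lever_tip","tray_medium_grip","spout_tip"]:
        print(l,[(np.round(r["position"],1).tolist(),round(r["confidence"],2)) for r in optics.place_of(n,l)][:3])
E
```

```text
pics
{'time': 0.0, 'joint_positions': array([-1.32899888e+00,  3.20270510e-01,  1.56569023e+00,  3.71882400e-05,
        1.25739094e+00, -2.00187474e-02]), 'dq': array([-0.00103906, -0.00014121, -0.00012772,  0.00037252,  0.00031039,
       -0.00041427]), 'effort': array([-2.17879147e-03, -4.15534043e+01, -2.34167361e+01, -2.85088199e-04,
        8.19487497e-03, -1.13791163e-06]), 'position': array([ 0.14872249, -0.55496506,  0.24749017]), 'tcp_rot': array([ 9.91444131e-01,  1.30528774e-01, -7.97541271e-05, -8.76067820e-04]), 'ft_force': array([-0.56641428, -1.28921561, -0.32069285]), 'wrist_torque': array([-0.02599393,  0.07915655,  0.00792671]), 'opening': 0.08578197324504007}
scene [[463.73452105   0.         319.80260402]
 [  0.         463.73452105 198.11189965]
 [  0.           0.           1.        ]] [ 0.5614505  -0.97661489  1.22834692] [ 0.92999025  0.0072037   0.00491521 -0.36748072]
manifold [([318.7, 237.5], 0.65), ([331.0, 233.1], 0.58)]
tray_medium [([295.6, 351.6], 0.83), ([358.2, 327.7], 0.63)]
tray_narrow [([301.4, 307.1], 0.58)]
tray_wide [([303.9, 175.2], 0.94), 
[... 458 characters left out ...]
          0.           1.        ]] [0.30894215 0.00751338 1.36440626] [-0.69784534  0.7083664  -0.07440017  0.07545561]
manifold []
tray_medium [([476.8, 222.7], 0.58), ([168.9, 219.2], 0.29)]
tray_narrow [([422.0, 224.2], 0.91)]
tray_wide [([219.6, 232.9], 0.79)]
can [([326.5, 212.6], 0.79)]
mat [([167.4, 220.0], 0.61)]
big_can_a [([207.2, 164.6], 0.7)]
mug [([441.5, 162.2], 0.58), ([325.9, 176.6], 0.43), ([204.1, 164.4], 0.3)]
lane_mouth [([266.0, 176.5], 0.73), ([215.4, 228.6], 0.52)]
lane_stop [([321.9, 164.7], 0.85)]
valve_axis [([265.1, 175.8], 0.77)]
lever_tip [([262.8, 228.4], 0.77), ([479.8, 224.8], 0.19)]
tray_medium_grip [([494.6, 253.3], 0.98)]
spout_tip [([323.2, 174.7], 0.55)]
```

View pics/scene0.png

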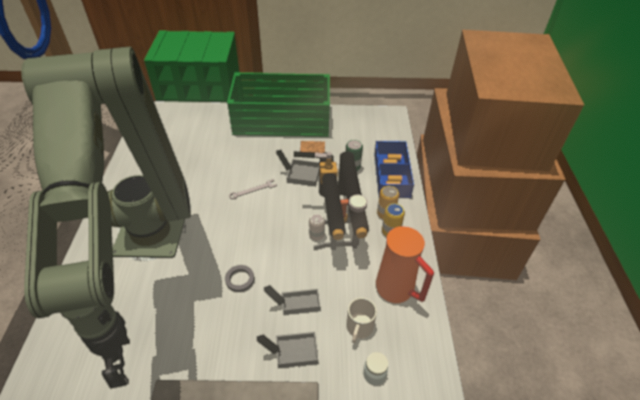

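View pics/top0.png

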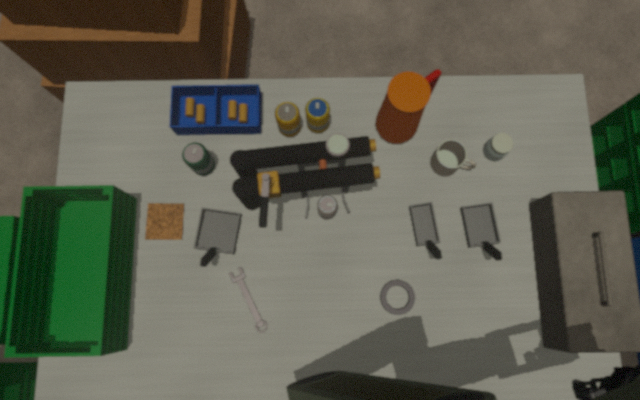

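The pictures show the small can at top (327,206), the mat at (165,221), trays at top (218,230), (425,225) and (480,224), and the manifold with its lever at (264,205). Next I measure them.

```bash
cat > h.py <<'E'
import numpy as np,cv2
from scipy.spatial.transform import Rotation as R
def cloud(s):
    z=s["z_map"].astype(float);K=s["mtx"];v,u=np.mgrid[:400,:640]
    p=np.stack([(u-K[0,2])/K[0,0]*z,(v-K[1,2])/K[1,1]*z,z],-1)
    w=p@R.from_quat(s["rotation"]).as_matrix().T+s["eye"]
    w[z<=0]=np.nan
    return w
def proj(s,P):
    c=(np.atleast_2d(P)-s["eye"])@R.from_quat(s["rotation"]).as_matrix()
    K=s["mtx"];return np.c_[c[:,0]/c[:,2]*K[0,0]+K[0,2],c[:,1]/c[:,2]*K[1,1]+K[1,2]]
def ray(s,uv,h):
    K=s["mtx"];d=np.array([(uv[0]-K[0,2])/K[0,0],(uv[1]-K[1,2])/K[1,1],1])
    d=R.from_quat(s["rotation"]).as_matrix()@d
    return s["eye"]+d*(h-s["eye"][2])/d[2]
E
python3 - <<'E'
from h import *
T=dict(np.load("top0.npz"));S=dict(np.load("scene0.npz"))
for n,s,im in(("t",T,(130,140,400,260)),("s",S,(230,130,410,260))):
    x0,y0,x1,y1=im
    c=cv2.resize(s["image"][y0:y1,x0:x1,::-1],None,fx=800/(x1-x0) if (x1-x0)/(y1-y0)>1.34 else 600/(y1-y0),fy=800/(x1-x0) if (x1-x0)/(y1-y0)>1.34 else 600/(y1-y0),interpolation=cv2.INTER_CUBIC)
    cv2.imwrite(f"pics/{n}crop.png",c)
W=cloud(T);WS=cloud(S)
for n,w in(("top",W),("scene",WS)):
    z=w[...,2];print(n,"table z",np.nanmedian(z[np.abs(z)<.02]), np.nanstd(z[np.abs(z)<.02]))
def rect(w,mask):
    p=w[mask];(c,sz,a)=cv2.minAreaRect(p[:,:2].astype(np.float32));return np.round(c,4),np.round(sz,4),round(a,1),len(p)
# pipes: points z 0.15-0.2
for nm,w in(("top",W),("scene",WS)):
    z=w[...,2];xx,yy=w[...,0],w[...,1]
    m=(z>.172)&(z<.2)&(xx>.25)&(xx<.6)&(abs(yy)<.4)
    print(nm,"pipes",rect(w,m))
    m=(z>.229)&(z<.255)&(xx>.2)&(xx<.6)&(abs(yy)<.4)
    print(nm,"lever",rect(w,m))
    hsv=cv2.cvtColor((T if nm=="top" else S)["image"],cv2.COLOR_RGB2HSV)
    print(np.nanmin(xx[np.isfinite(z)]),)
for uv in [(167,221),(218,232),(425,225),(480,224),(327,206)]:
    print(uv,np.round(W[uv[1],uv[0]],3), np.round(ray(T,uv,0),3))
E
```

```text
top table z 0.0006542060955850859 0.0039970231675878366
scene table z 0.0008998711280068239 0.004546743435341029
top pipes (array([0.5811, 0.0577]), array([0.038, 0.338]), 0.1, 1067)
top lever (array([0.5395, 0.1405]), array([0.0186, 0.1203]), 86.4, 421)
-0.017044007994340638
scene pipes (array([0.5894, 0.055 ]), array([0.0339, 0.3401]), 5.8, 403)
scene lever (array([0.5382, 0.1387]), array([0.0257, 0.1199]), 86.0, 219)
-1.8506178282108334
(167, 221) [0.534 0.431 0.007] [0.536 0.433 0.   ]
(218, 232) [ 0.503  0.294 -0.001] [0.503 0.293 0.   ]
(425, 225) [ 0.513 -0.267  0.005] [ 0.514 -0.268  0.   ]
(480, 224) [ 0.514 -0.415  0.006] [ 0.514 -0.417  0.   ]
(327, 206) [ 0.554 -0.002  0.087] [ 0.57  -0.003  0.   ]
```

View pics/tcrop.png

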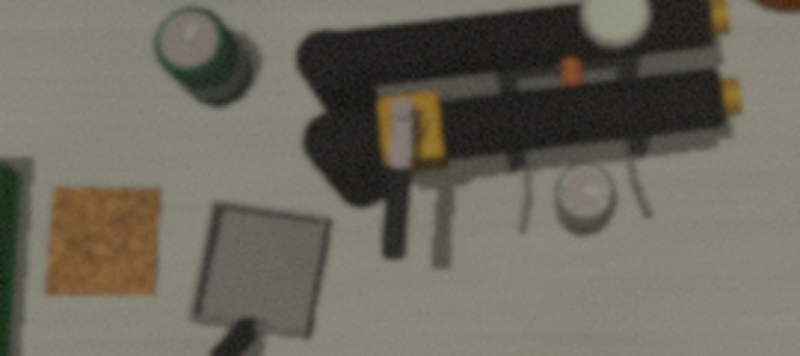

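View pics/scrop.png

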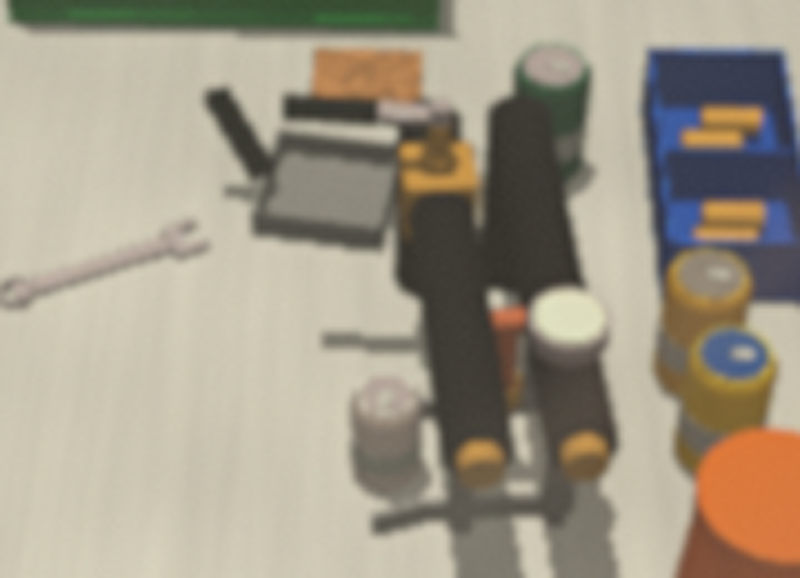

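Run:
```python
from h import *
from scipy.optimize import least_squares
T=dict(np.load("top0.npz"));S=dict(np.load("scene0.npz"))
for nm,s in(("top",T),("scene",S)):
    w=cloud(s).reshape(-1,3); w=w[np.isfinite(w).all(1)]
    hsv=cv2.cvtColor(s["image"],cv2.COLOR_RGB2HSV).reshape(-1,3)
    # pipes
    q=np.array([.605,.0,.07])
    def loc(q,p):
        d=p[:,:2]-q[:2];c,s_=np.cos(q[2]),np.sin(q[2]);return np.c_[d[:,0]*c+d[:,1]*s_,-d[:,0]*s_+d[:,1]*c,p[:,2]]
    for it in range(6):
        l=loc(q,w)
        m=(l[:,1]>-.11)&(l[:,1]<.09)&(l[:,2]>.145)&(l[:,2]<.195)&(l[:,0]>-.05)&(l[:,0]<.12)
        p=w[m]
        def f(x):
            l=loc([x[0],q[1],x[1]],p);z=l[:,2]-.16-x[2]
            d=np.minimum(abs(np.hypot(l[:,0],z)-.025),abs(np.hypot(l[:,0]-.07,z)-.025));return d
        r=least_squares(f,[q[0],q[2],0],loss="soft_l1",f_scale=.003);q[0],q[2]=r.x[:2]
        # y via lever: points z>.229
        l=loc(q,w);m=(l[:,2]>.231)&(l[:,2]<.26)&(l[:,0]<-.045)&(l[:,0]>-.13)&(abs(l[:,1]-.135)<.04)
        L=w[m];ll=l[m];q_shift=(ll[:,1].max()+ll[:,1].min())/2-.135
        q[1]+=q_shift*np.cos(q[2]); q[0]-=q_shift*np.sin(q[2])
    print(nm,"manifold",np.round(q,4),"dz",r.x[2],len(p),"lever xmin",ll[:,0].min(),"z",np.median(ll[:,2]),"y slope",np.polyfit(ll[:,0],ll[:,1],1)[0])
    c,sn=np.cos(q[2]),np.sin(q[2]);M=lambda x,y:np.round(q[:2]+[c*x-sn*y,sn*x+c*y],4)
    print("mouth",M(-.03,0),"stop",M(.08,0),"valve",M(0,.135),"tip",M(-.115,.135))
    # pipe ends check
    l=loc(q,w);m=(l[:,2]>.175)&(l[:,2]<.19)&(abs(l[:,0])<.02);print("pipe y range",np.percentile(l[m,1],[1,99]))
    # can
    m=(np.hypot(w[:,0]-.55,w[:,1])<.06)&(w[:,2]>.083)&(w[:,2]<.096)
    (cc,rr)=cv2.minEnclosingCircle(w[m][:,:2].astype(np.float32));print("can top",np.round(cc,4),rr,m.sum(),"manif frame",loc(q,np.array([[*cc,0]])))
    # mat
    m=(abs(w[:,0]-.53)<.09)&(abs(w[:,1]-.43)<.09)&(abs(w[:,2])<.02);h=hsv;m&=(h[:,1]>90)&(h[:,0]<25)
    print("mat",cv2.minAreaRect(w[m][:,:2].astype(np.float32)),m.sum())
    for n,x,y in(("tL",.503,.294),("tN",.513,-.267),("tM",.514,-.415)):
        m=(np.hypot(w[:,0]-x,w[:,1]-y)<.085)&(w[:,2]>.018)&(w[:,2]<.033)
        r_=cv2.minAreaRect(w[m][:,:2].astype(np.float32))
        m=(np.hypot(w[:,0]-x,w[:,1]-y)<.085)&(w[:,2]>-.01)&(w[:,2]<.016)&(h[:,2]<150)&(h[:,1]<80)
        m2=(np.hypot(w[:,0]-x,w[:,1]-y)<.15)&(w[:,2]>.045)&(w[:,2]<.115)
        hp=w[m2];top=hp[hp[:,2]>.09]
        print(n,np.round(r_[0],4),np.round(r_[1],4),r_[2],"handle n",len(hp),"top",np.round(top.mean(0),4) if len(top) else None, "at .079",np.round(hp[abs(hp[:,2]-.079)<.008].mean(0),4))
```

```text
top manifold [0.6072 0.0163 0.1059] dz 0.00010851904980873135 3064 lever xmin -0.11410565242418728 z 0.24158175564539874 y slope -0.16247942253428482
mouth [0.5774 0.0131] stop [0.6867 0.0247] valve [0.5929 0.1505] tip [0.4786 0.1384]
pipe y range [-0.13818181  0.18472356]
can top [ 0.5583 -0.003 ] 0.025403454899787903 272 manif frame [[-0.0507018  -0.01398822  0.        ]]Traceback (most recent call last):
  File "<stdin>", line 32, in <module>
ValueError: operands could not be broadcast together with shapes (254974,) (256000,) (254974,)
```

Run:
```python
from h import *
from scipy.optimize import least_squares
T=dict(np.load("top0.npz"));S=dict(np.load("scene0.npz"))
for nm,s in(("top",T),("scene",S)):
    w=cloud(s).reshape(-1,3); ok=np.isfinite(w).all(1);w=w[ok]
    h=cv2.cvtColor(s["image"],cv2.COLOR_RGB2HSV).reshape(-1,3)[ok]
    q=np.array([.605,.0,.1])
    def loc(q,p):
        d=p[:,:2]-q[:2];c,s_=np.cos(q[2]),np.sin(q[2]);return np.c_[d[:,0]*c+d[:,1]*s_,-d[:,0]*s_+d[:,1]*c,p[:,2]]
    for it in range(8):
        l=loc(q,w)
        m=(l[:,1]>-.10)&(l[:,1]<.09)&(l[:,2]>.145)&(l[:,2]<.195)&(l[:,0]>-.05)&(l[:,0]<.12)
        p=w[m]
        def f(x):
            l=loc([x[0],q[1],x[1]],p);z=l[:,2]-.16-x[2]
            d=np.minimum(abs(np.hypot(l[:,0],z)-.025),abs(np.hypot(l[:,0]-.07,z)-.025));return d
        r=least_squares(f,[q[0],q[2],0],loss="soft_l1",f_scale=.003);q[0],q[2]=r.x[:2]
        l=loc(q,w);m=(l[:,2]>.229)&(l[:,2]<.26)&(l[:,0]<-.03)&(l[:,0]>-.13)&(abs(l[:,1]-.145)<.05)
        ll=l[m]
        (vx,vy,x0,y0)=cv2.fitLine(ll[:,:2].astype(np.float32),cv2.DIST_HUBER,0,.01,.01).ravel()
        sh=(y0-x0*vy/vx)-.135
        q[1]+=sh*np.cos(q[2]); q[0]-=sh*np.sin(q[2])
    print(nm,"manifold",np.round(q,4),"dz",r.x[2],len(p),"lever tip dist",np.hypot(ll[:,0],ll[:,1]-.135).max(),"z",np.median(ll[:,2]),"lever q",-np.arctan(vy/vx))
    c,sn=np.cos(q[2]),np.sin(q[2]);M=lambda x,y:np.round(q[:2]+[c*x-sn*y,sn*x+c*y],4)
    print("mouth",M(-.03,0),"stop",M(.08,0),"valve",M(0,.135),"home tray",M(.025,0))
    l=loc(q,w);m=(l[:,2]>.175)&(l[:,2]<.19)&(abs(l[:,0])<.02);print("pipe y range",np.percentile(l[m,1],[1,99]))
    m=(np.hypot(w[:,0]-.55,w[:,1])<.06)&(w[:,2]>.083)&(w[:,2]<.096)
    (cc,rr)=cv2.minEnclosingCircle(w[m][:,:2].astype(np.float32));print("can top",np.round(cc,4),rr,m.sum(),"manif frame",loc(q,np.array([[*cc,0]])))
    m=(abs(w[:,0]-.53)<.09)&(abs(w[:,1]-.43)<.09)&(abs(w[:,2])<.02)&(h[:,1]>90)&(h[:,0]<25)
    print("mat",cv2.minAreaRect(w[m][:,:2].astype(np.float32)),m.sum())
    for n,x,y in(("tL",.503,.294),("tN",.513,-.267),("tM",.514,-.415)):
        m=(np.hypot(w[:,0]-x,w[:,1]-y)<.085)&(w[:,2]>.018)&(w[:,2]<.033)
        r_=cv2.minAreaRect(w[m][:,:2].astype(np.float32))
        m2=(np.hypot(w[:,0]-x,w[:,1]-y)<.15)&(w[:,2]>.045)&(w[:,2]<.115)
        hp=w[m2];top=hp[hp[:,2]>.09]
        print(n,np.round(r_[0],4),np.round(r_[1],4),r_[2],"handle n",len(hp),"top",np.round(top.mean(0),4) if len(top) else None, "at .079",np.round(hp[abs(hp[:,2]-.079)<.008].mean(0),4))
    for n,x,y in(("bigA",.66,.32),("mug",.69,-.36)):
        m=(np.hypot(w[:,0]-x,w[:,1]-y)<.11)&(w[:,2]>.06)&(w[:,2]<.13);print(n,np.nanmedian(w[m],0))
    m=(np.hypot(w[:,0]-.69,w[:,1]+.04)<.11)&(w[:,2]>.195)&(w[:,2]<.3);print("white thing",w[m].mean(0),w[m].max(0),m.sum())
```

```text
top manifold [0.6087 0.0022 0.1057] dz 0.00010536437526367439 2892 lever tip dist 0.1153233846672729 z 0.24100110569683486 lever q 0.16784951
mouth [ 0.5789 -0.0009] stop [0.6883 0.0107] valve [0.5945 0.1365] home tray [0.6336 0.0049]
pipe y range [-0.12403807  0.19887408]
can top [ 0.5583 -0.003 ] 0.025403454899787903 272 manif frame [[-0.05071149  0.00015171  0.        ]]
mat ((0.5355778932571411, 0.4394565522670746), (0.1012035459280014, 0.09776725620031357), 87.42513275146484) 1266
tL [0.4998 0.2913] [0.1092 0.1217] 81.00066375732422 handle n 261 top [0.4658 0.2679 0.1028] at .079 [0.4932 0.2506 0.0784]
tN [ 0.5099 -0.2638] [0.1214 0.0619] 8.045841217041016 handle n 216 top [ 0.4523 -0.2784  0.1027] at .079 [ 0.5441 -0.2919  0.0791]
tM [ 0.5051 -0.4132] [0.1222 0.0852] 6.61834716796875 handle n 718 top [ 0.4822 -0.5125  0.103 ] at .079 [ 0.4923 -0.522   0.0787]
bigA [0.68354064 0.33016162 0.11292816]
mug [ 0.69910871 -0.35913319  0.07684108]
white thing [ 0.68078437 -0.02911714  0.20459701] [ 0.71082616 -0.0013984   0.21169823] 433
scene manifold [ 6.071e-01 -4.000e-04  1.067e-01
[... 314 characters left out ...]
3  0.00037405  0.        ]]
mat ((0.5351343154907227, 0.45394814014434814), (0.07981714606285095, 0.09662937372922897), 87.11107635498047) 263
tL [0.4965 0.29  ] [0.1178 0.1228] 82.1729965209961 handle n 140 top [0.4171 0.3008 0.1015] at .079 [0.4482 0.2807 0.079 ]
tN [ 0.5059 -0.2642] [0.1258 0.0663] 8.827107429504395 handle n 190 top [ 0.4385 -0.2797  0.1023] at .079 [ 0.4786 -0.2866  0.0794]
tM [ 0.5032 -0.4127] [0.1207 0.0854] 7.981778621673584 handle n 210 top [ 0.4213 -0.4251  0.1032] at .079 [ 0.4414 -0.421   0.0784]
bigA [0.6946479  0.32142334 0.11176207]
mug [ 0.69458191 -0.3609692   0.07698265]
white thing [ 0.67998201 -0.03205409  0.20431087] [0.70680516 0.06221146 0.2105694 ] 231
```

```bash
cat >> h.py <<'E'
Q=np.array([.608,.001,.106])
def M(x,y,z=0):
    c,s=np.cos(Q[2]),np.sin(Q[2]);return np.array([Q[0]+c*x-s*y,Q[1]+s*x+c*y,z])
def inM(p):
    d=np.asarray(p)[:2]-Q[:2];c,s=np.cos(Q[2]),np.sin(Q[2]);return np.array([c*d[0]+s*d[1],-s*d[0]+c*d[1],p[2]])
def Rt(yaw,tilt):
    return R.from_euler("z",yaw)*R.from_matrix(np.diag([1.,-1,-1]))*R.from_euler("y",tilt)
def plan(pts,yaw,tilt,st=None):
    from rig import arm
    st=st or arm.observe();r0=R.from_quat(st["tcp_rot"]);rt=Rt(yaw,tilt)
    np.set_printoptions(suppress=True)
    print("t",round(st["time"],2),"pos",st["position"].round(4),"inM",inM(st["position"]).round(4),"open",round(st["opening"],4),"F",st["ft_force"].round(1),"q",st["joint_positions"].round(2))
    print("turn units total",((r0.inv()*rt).as_rotvec()/.12).round(2))
    p=st["position"]
    for x in pts:
        u=rt.inv().apply(np.array(x)-p)/.04;n=max(1,int(np.ceil(abs(u).max()/.95)));print(np.round(x,3),"shift units",u.round(3)," rows",n," per",(u/n).round(3));p=np.array(x)
E
python3 - <<'E'
from h import *
T=dict(np.load("top0.npz"));S=dict(np.load("scene0.npz"))
print("mat",ray(T,(167.4,220),0),ray(S,(312.3,147.7),0)); print("grip",ray(T,(494.6,253.3),.079),ray(S,(260.8,344.6),.079)); print("tray",ray(T,(476.8,222.7),0),ray(S,(295.6,351.6),0))
plan([[.149,-.555,.30],[.40,-.15,.20],M(-.16,0,.055),M(-.047,0,.055)],.106,.7)
E
```

```text
mat [0.53827616 0.43218686 0.        ] [0.53489513 0.45205408 0.        ]
grip [ 0.42733163 -0.42340938  0.079     ] [ 0.41833565 -0.42862895  0.079     ]
tray [ 0.51812826 -0.408741    0.        ] [ 0.50662762 -0.40981436  0.        ]
t 1.5 pos [ 0.1488 -0.5554  0.2483] inM [-0.5155 -0.5047  0.2483] open 0.0854 F [-1.1 -0.3 -0.7] q [-1.33  0.32  1.56 -0.    1.26 -0.02]
turn units total [-0.45  5.82  1.24]
[ 0.149 -0.555  0.3  ] shift units [ 0.837 -0.01  -0.984]  rows 2  per [ 0.418 -0.005 -0.492]
[ 0.4  -0.15  0.2 ] shift units [ 3.981 -9.404  6.622]  rows 10  per [ 0.398 -0.94   0.662]
[ 0.449 -0.016  0.055] shift units [-1.134 -3.204  3.784]  rows 4  per [-0.284 -0.801  0.946]
[ 0.561 -0.004  0.055] shift units [ 2.161 -0.     1.82 ]  rows 3  per [ 0.72  -0.     0.607]
```

```bash
python3 -m crank '[[0,0,-0.6,-0.075,0.97,0.207,1],[0,0,-0.6,-0.075,0.97,0.207,1],[0,0,0,-0.075,0.97,0.207,1],[0,0,0,-0.075,0.97,0.207,1],[0,0,0,-0.075,0.97,0.207,1],[0,0,0,-0.075,0.97,0.207,1],[0,0,0,0,0,0,1]]' 25
python3 - <<'E'
from h import *
plan([[.40,-.15,.20],M(-.16,0,.055),M(-.047,0,.055)],.106,.7)
E
```

```text
time: 2.08
position: [0.1432, -0.5556, 0.2932]
tcp_rot: [0.938, 0.047, 0.343, -0.02]
ft_force: [-0.2, -0.2, -1.7]
opening: 0.085
t 2.08 pos [ 0.1432 -0.5556  0.2932] inM [-0.5211 -0.5043  0.2932] open 0.085 F [-0.2 -0.2 -1.7] q [-1.68  0.34  1.6   0.69  1.42 -0.39]
turn units total [-0.02 -0.01 -0.06]
[ 0.4  -0.15  0.2 ] shift units [ 4.202 -9.404  6.587]  rows 10  per [ 0.42  -0.94   0.659]
[ 0.449 -0.016  0.055] shift units [-1.134 -3.204  3.784]  rows 4  per [-0.284 -0.801  0.946]
[ 0.561 -0.004  0.055] shift units [ 2.161 -0.     1.82 ]  rows 3  per [ 0.72  -0.     0.607]
```

```bash
python3 -m crank '[[0.3,-0.67,0.47,0,0,0,1],[0.3,-0.67,0.47,0,0,0,1],[0.3,-0.67,0.47,0,0,0,1],[0.3,-0.67,0.47,0,0,0,1],[0.3,-0.67,0.47,0,0,0,1],[0.3,-0.67,0.47,0,0,0,1],[0.3,-0.67,0.47,0,0,0,1],[0.3,-0.67,0.47,0,0,0,1],[0.3,-0.67,0.47,0,0,0,1],[0.3,-0.67,0.47,0,0,0,1],[0.3,-0.67,0.47,0,0,0,1],[0.3,-0.67,0.47,0,0,0,1],[0.3,-0.67,0.47,0,0,0,1],[0.3,-0.67,0.47,0,0,0,1],[0,0,0,0,0,0,1],[0,0,0,0,0,0,1]]'
python3 - <<'E'
from h import *
plan([M(-.16,0,.055),M(-.047,0,.055)],.106,.7)
E
```

```text
time: 3.42
position: [0.4035, -0.1481, 0.2036]
tcp_rot: [0.938, 0.054, 0.342, -0.019]
ft_force: [0.5, -0.7, 0.1]
opening: 0.0853
t 3.42 pos [ 0.4035 -0.1481  0.2036] inM [-0.2191 -0.1266  0.2036] open 0.0853 F [ 0.5 -0.7  0.1] q [-0.72 -0.04  2.34  1.04  0.59 -0.09]
turn units total [-0.04  0.    0.07]
[ 0.449 -0.016  0.055] shift units [-1.264 -3.165  3.794]  rows 4  per [-0.316 -0.791  0.948]
[ 0.561 -0.004  0.055] shift units [ 2.161 -0.     1.82 ]  rows 3  per [ 0.72  -0.     0.607]
```

```bash
python3 -m crank '[[-0.18,-0.45,0.54,0,0,0,1],[-0.18,-0.45,0.54,0,0,0,1],[-0.18,-0.45,0.54,0,0,0,1],[-0.18,-0.45,0.54,0,0,0,1],[-0.18,-0.45,0.54,0,0,0,1],[-0.18,-0.45,0.54,0,0,0,1],[-0.18,-0.45,0.54,0,0,0,1],[0,0,0,0,0,0,1],[0,0,0,0,0,0,1]]'
python3 - <<'E'
from h import *
plan([M(-.12,0,.055),M(-.047,0,.055)],.106,.7)
from rig import optics
s=optics.snapshot("scene");cv2.imwrite("pics/s1.png",cv2.resize(s["image"][130:330,200:460,::-1],None,fx=3,fy=3,interpolation=2))
E
```

```text
time: 4.17
position: [0.4412, -0.0517, 0.0981]
tcp_rot: [0.935, 0.051, 0.349, -0.026]
ft_force: [0.7, -0.1, 0.5]
opening: 0.0853
t 4.17 pos [ 0.4412 -0.0517  0.0981] inM [-0.1715 -0.0347  0.0981] open 0.0853 F [ 0.7 -0.1  0.5] q [-0.35  0.2   2.54  2.26  0.4  -1.08]
turn units total [-0.12 -0.13 -0.01]
[ 0.489 -0.012  0.055] shift units [ 0.29  -0.868  1.653]  rows 2  per [ 0.145 -0.434  0.826]
[ 0.561 -0.004  0.055] shift units [1.396 0.    1.176]  rows 2  per [0.698 0.    0.588]
```

View pics/s1.png

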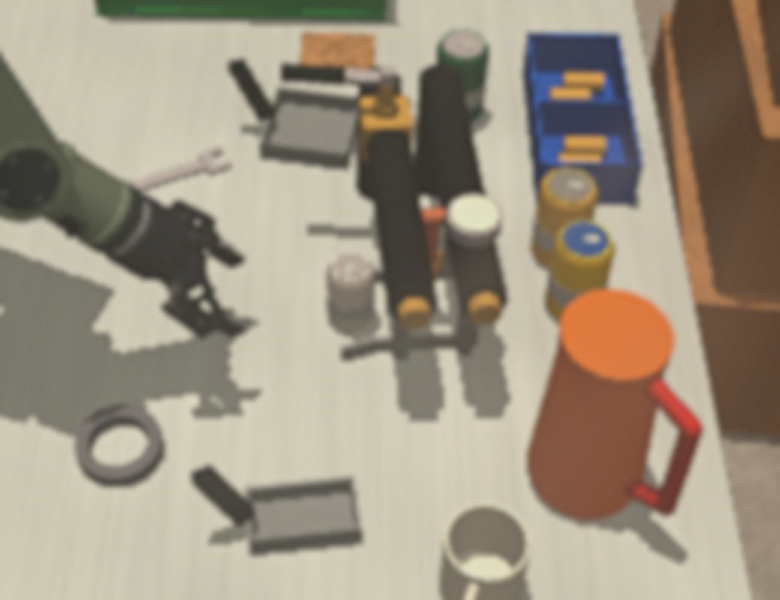

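```bash
cat > kin.py <<'E'
from h import *
from scipy.optimize import least_squares
D=[([-1.329,.3203,1.5657,0,1.2574,-.02],[.1487,-.5550,.2475],[.9914,.1305,-.0001,-.0009]),
([-1.68,.34,1.6,.69,1.42,-.39],[.1432,-.5556,.2932],[.938,.047,.343,-.02]),
([-.72,-.04,2.34,1.04,.59,-.09],[.4035,-.1481,.2036],[.938,.054,.342,-.019]),
([-.35,.2,2.54,2.26,.4,-1.08],[.4412,-.0517,.0981],[.935,.051,.349,-.026])]
def f(x):
    L1,L2,h,d,a=x;o=[]
    for q,p,r in D:
        tz=R.from_quat(r).as_matrix()[:,2];w=np.array(p)-d*tz
        c,s=np.cos(q[0]),np.sin(q[0]);rad=c*w[0]+s*w[1];lat=-s*w[0]+c*w[1]
        o+=[rad-a-L1*np.sin(q[1])-L2*np.sin(q[1]+q[2]),w[2]-h-L1*np.cos(q[1])-L2*np.cos(q[1]+q[2]),lat]
    return o
r=least_squares(f,[.4,.4,.3,.2,0]);
K=r.x
def ik(p,yaw,tilt):
    L1,L2,h,d,a=K;Rm=Rt(yaw,tilt).as_matrix();w=np.array(p)-d*Rm[:,2]
    q1=np.arctan2(w[1],w[0]);rr=np.hypot(w[0],w[1])-a;zz=w[2]-h
    c=(rr*rr+zz*zz-L1*L1-L2*L2)/(2*L1*L2)
    if abs(c)>1:return None
    q3=np.arccos(c);q2=np.arctan2(rr,zz)-np.arctan2(L2*np.sin(q3),L1+L2*np.cos(q3))
    th=q2+q3;u=np.array([np.sin(th)*np.cos(q1),np.sin(th)*np.sin(q1),np.cos(th)])
    q5=np.arccos(np.clip(u@Rm[:,2],-1,1));
    # sign of tool bend out of plane / up
    n=np.array([np.cos(th)*np.cos(q1),np.cos(th)*np.sin(q1),-np.sin(th)]);l=np.array([-np.sin(q1),np.cos(q1),0])
    q4=np.arctan2(l@Rm[:,2],n@Rm[:,2])
    # wrist frame after q4,q5: ref x-axis: direction perpendicular to tool in bend plane
    b=np.cos(q4)*n+np.sin(q4)*l;xb=b*np.cos(q5)-u*np.sin(q5);yb=np.cross(Rm[:,2],xb)
    q6=np.arctan2(yb@Rm[:,0],xb@Rm[:,0])
    return np.array([q1,q2,q3,q4,q5,q6])
if __name__=="__main__":
    print(K,np.abs(r.fun).max())
    for q,p,rr in D:
        Rm=R.from_quat(rr).as_matrix();tz=Rm[:,2]
        yaw=np.arctan2(Rm[1,0],Rm[0,0]);tilt=np.arctan2(-Rm[2,0],1) 
        tilt=np.arccos(-tz[2]);print(np.round(q,2),ik(p,yaw,tilt).round(2))
    for t in(.3,.4,.5,.7,.9,1.0,1.1):
        print(t,ik(M(-.15,0,.055),.106,t).round(2),ik(M(-.047,0,.055),.106,t).round(2))
E
python3 kin.py
```

```text
[ 0.63918242  0.42716744  0.09463602  0.31854336 -0.03497736] 0.012226596993993533
[-1.33  0.32  1.57  0.    1.26 -0.02] [-1.31  0.32  1.57  0.    1.25  1.57]
[-1.68  0.34  1.6   0.69  1.42 -0.39] [-1.68  0.35  1.61  0.7   1.41  1.17]
[-0.72 -0.04  2.34  1.04  0.59 -0.09] [-0.71 -0.03  2.33  1.04  0.58  1.49]
[-0.35  0.2   2.54  2.26  0.4  -1.08] [-0.3   0.16  2.55  2.29  0.35  0.5 ]
0.3 [-0.07  0.26  2.29  0.17  0.3   2.81] [-0.03  0.37  2.08  0.11  0.39  2.91]
0.4 [-0.08  0.24  2.36  0.47  0.16  2.5 ] [-0.04  0.35  2.16  0.24  0.24  2.77]
0.5 [-0.1   0.24  2.44  1.8   0.1   1.16] [-0.05  0.35  2.23  0.83  0.1   2.18]
0.7 [-0.14  0.28  2.59  2.76  0.43  0.16] [-0.07  0.36  2.38  2.76  0.31  0.22]
0.9 [-0.19  0.41  2.74  2.85  0.92 -0.01] [-0.1   0.44  2.52  2.9   0.72  0.06]
1.0 [-0.22  0.54  2.83  2.85  1.22 -0.08] [-0.11  0.51  2.58  2.92  0.95  0.01]
1.1 [-0.25  0.72  2.92  2.83  1.58 -0.17] [-0.12  0.59  2.65  2.92  1.19 -0.02]
```

Run:
```python
from kin import *
def s(p,y,t):
    q=ik(p,y,t)
    if q is None: print(p,y,t,None);return
    q[5]-=1.57;print(np.round(p,3),y,t,q.round(2))
s(M(-.12,0,.055),.106,.7)
for z in(.06,.12,.2): s(M(-.12,0,z),.106,.7)
for t in (.4,.55,.7,.85):
  print()
  for p,y in((( .47,.06,.25),.2),((.42,.2,.25),.4),((.45,.3,.25),.5),((.535,.44,.2),.6),((.535,.44,.06),.6),((.535,.44,.06),.9)): s(p,y,t)
```

```text
[ 0.489 -0.012  0.055] 0.106 0.7 [-0.12  0.3   2.53  2.77  0.4  -1.39]
[ 0.489 -0.012  0.06 ] 0.106 0.7 [-0.12  0.29  2.52  2.75  0.38 -1.37]
[ 0.489 -0.012  0.12 ] 0.106 0.7 [-0.12  0.15  2.43  2.31  0.19 -0.92]
[ 0.489 -0.012  0.2  ] 0.106 0.7 [-0.12  0.01  2.3   0.81  0.2   0.6 ]

[0.47 0.06 0.25] 0.2 0.4 [0.1  0.   2.03 0.06 0.71 1.44]
[0.42 0.2  0.25] 0.4 0.4 [ 0.46 -0.01  2.04 -0.04  0.71 -4.63]
[0.45 0.3  0.25] 0.5 0.4 [ 0.61  0.11  1.92 -0.07  0.72 -4.56]
[0.535 0.44  0.2  ] 0.6 0.4 [ 0.71  0.36  1.69 -0.07  0.69 -4.56]
[0.535 0.44  0.06 ] 0.6 0.4 [ 0.71  0.5   1.87 -0.11  0.38 -4.51]
[0.535 0.44  0.06 ] 0.9 0.4 [0.64 0.5  1.86 0.25 0.41 1.1 ]

[0.47 0.06 0.25] 0.2 0.55 [ 0.09 -0.04  2.13  0.12  0.51  1.37]
[0.42 0.2  0.25] 0.4 0.55 [ 0.47 -0.06  2.15 -0.07  0.51 -4.59]
[0.45 0.3  0.25] 0.5 0.55 [ 0.63  0.06  2.03 -0.14  0.51 -4.48]
[0.535 0.44  0.2  ] 0.6 0.55 [ 0.72  0.32  1.82 -0.14  0.46 -4.49]
[0.535 0.44  0.06 ] 0.6 0.55 [ 0.72  0.48  1.98 -0.42  0.15 -4.2 ]
[0.535 0.44  0.06 ] 0.9 0.55 [0.62 0.48 1.97 0.75 0.21 0.59]

[0.47 0.06 0.25] 0.2 0.7 [ 0.07 -0.08  2.24  0.29  0.29  1.2 ]
[0.42 0.2  0.25] 0.4 0.7 [ 0.48 -0.09  2.25 -0.18  0.29 -4.48]
[0.45 0.3  0.25] 0.5 0.7 [ 0.64  0.03  2.14 -0.32  0.29 -4.3 ]
[0.535 0.44  0.2  ] 0.6 0.7 [ 0.73  0.3   1.94 -0.36  0.23 -4.26]
[0.535 0.44  0.06 ] 0.6 0.7 [ 0.73  0.48  2.09 -2.57  0.15 -2.04]
[0.535 0.44  0.06 ] 0.9 0.7 [ 0.6   0.48  2.08  2.05  0.22 -0.72]

[0.47 0.06 0.25] 0.2 0.85 [ 0.05 -0.09  2.35  1.23  0.12  0.25]
[0.42 0.2  0.25] 0.4 0.85 [ 0.49 -0.11  2.36 -1.05  0.08 -3.6 ]
[0.45 0.3  0.25] 0.5 0.85 [ 0.66  0.02  2.25 -1.31  0.12 -3.3 ]
[0.535 0.44  0.2  ] 0.6 0.85 [ 0.73  0.29  2.05 -1.97  0.11 -2.65]
[0.535 0.44  0.06 ] 0.6 0.85 [ 0.73  0.5   2.2  -2.89  0.41 -1.71]
[0.535 0.44  0.06 ] 0.9 0.85 [ 0.58  0.5   2.18  2.55  0.44 -1.24]
```

```bash
python3 -m crank '[[0.1,-0.29,0.55,-0.04,-0.04,0,1],[0.1,-0.29,0.55,-0.04,-0.04,0,1],[0.1,-0.29,0.55,-0.04,-0.05,0,1],[0,0,0,0,0,0,1],[0,0,0,0,0,0,1]]'
python3 - <<'E'
from h import *
plan([M(-.12,0,.055),M(-.047,0,.055)],.106,.7)
E
```

```text
time: 4.63
position: [0.4888, -0.0114, 0.0578]
tcp_rot: [0.938, 0.049, 0.343, -0.019]
ft_force: [-0.8, -0.3, 1.1]
opening: 0.0856
t 4.63 pos [ 0.4888 -0.0114  0.0578] inM [-0.1199  0.0003  0.0578] open 0.0856 F [-0.8 -0.3  1.1] q [-0.15  0.35  2.51  2.74  0.44 -1.4 ]
turn units total [-0.01 -0.02 -0.01]
[ 0.489 -0.012  0.055] shift units [-0.047  0.008  0.051]  rows 1  per [-0.047  0.008  0.051]
[ 0.561 -0.004  0.055] shift units [1.396 0.    1.176]  rows 2  per [0.698 0.    0.588]
```

Good. Forward over the can, check with the picture before closing.

```bash
python3 -m crank '[[0.27,0,0.24,0,0,0,1],[0.27,0,0.24,0,0,0,1],[0.27,0,0.24,0,0,0,1],[0.27,0,0.24,0,0,0,1],[0.27,0,0.24,0,0,0,1],[0,0,0,0,0,0,1],[0,0,0,0,0,0,1]]'
python3 - <<'E'
from h import *
plan([M(-.047,0,.055)],.106,.7)
from rig import optics
s=optics.snapshot("scene");cv2.imwrite("pics/s2.png",cv2.resize(s["image"][150:290,240:420,::-1],None,fx=4,fy=4,interpolation=2))
E
```

```text
time: 5.22
position: [0.5594, -0.0049, 0.0566]
tcp_rot: [0.938, 0.049, 0.344, -0.018]
ft_force: [-0.3, -0.2, -1.3]
opening: 0.085
t 5.22 pos [ 0.5594 -0.0049  0.0566] inM [-0.0489 -0.0008  0.0566] open 0.085 F [-0.3 -0.2 -1.3] q [-0.1   0.41  2.35  2.73  0.34 -1.34]
turn units total [ 0.   -0.02 -0.02]
[ 0.561 -0.004  0.055] shift units [ 0.011 -0.019  0.061]  rows 1  per [ 0.011 -0.019  0.061]
```

View pics/s2.png

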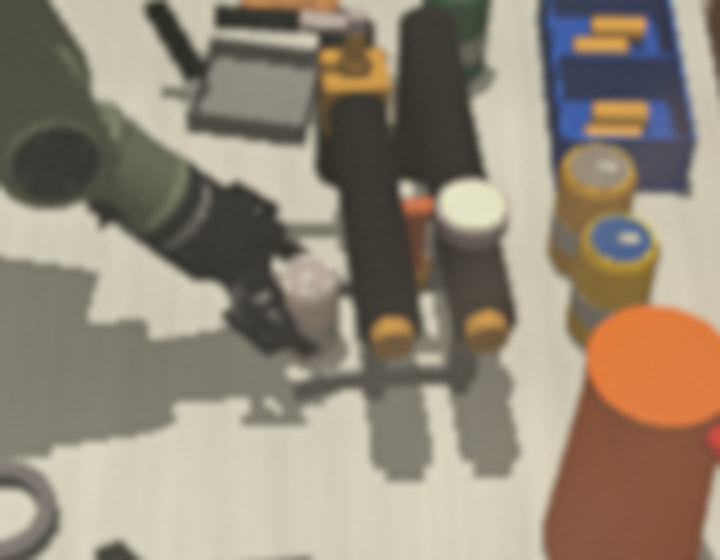

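The fingers straddle the can (around 310,290 in the crop), clear of the pipes. Closing now.

```bash
python3 -m crank '[[0,0,0,0,0,0,0.5],[0,0,0,0,0,0,0.4],[0,0,0,0,0,0,0.4],[0,0,0,0,0,0,0.4],[0,0,0,0,0,0,0.4],[0,0,0,0,0,0,0.4],[0,0,0,0,0,0,0.4],[0,0,0,0,0,0,0.4]]' 25
```

```text
time: 5.93
position: [0.5593, -0.0037, 0.0556]
tcp_rot: [0.938, 0.049, 0.343, -0.019]
ft_force: [-3.8, -1.8, 5.7]
opening: 0.0524
```

Run:
```python
from h import *
p=M(-.0489,-.0008,.0566)
plan([M(-.0489,-.0008,.0606),M(-.12,0,.0586)],.106,.7)
```

```text
t 5.93 pos [ 0.5593 -0.0037  0.0556] inM [-0.049   0.0005  0.0556] open 0.0524 F [-3.8 -1.8  5.7] q [-0.1   0.41  2.35  2.74  0.34 -1.34]
turn units total [-0.   -0.01 -0.02]
[ 0.559 -0.005  0.061] shift units [ 0.081  0.032 -0.094]  rows 1  per [ 0.081  0.032 -0.094]
[ 0.489 -0.012  0.059] shift units [-1.392 -0.02  -1.107]  rows 2  per [-0.696 -0.01  -0.553]
```

```bash
python3 -m crank '[[0.08,0,-0.1,0,0,0,0.4],[-0.28,0,-0.23,0,0,0,0.4],[-0.28,0,-0.23,0,0,0,0.4],[-0.28,0,-0.23,0,0,0,0.4],[-0.28,0,-0.23,0,0,0,0.4],[-0.28,0,-0.23,0,0,0,0.4],[0,0,0,0,0,0,0.4],[-0.05,0,0.06,0,0,0,0.4],[0,0,0,0,0,0,0.4]]'
python3 - <<'E'
from h import *
plan([],.106,.7)
from rig import optics
s=optics.snapshot("scene");cv2.imwrite("pics/s3.png",cv2.resize(s["image"][150:290,240:420,::-1],None,fx=4,fy=4,interpolation=2))
E
```

```text
time: 6.68
position: [0.4885, -0.0112, 0.0565]
tcp_rot: [0.938, 0.049, 0.343, -0.019]
ft_force: [0.2, -1.3, -1.0]
opening: 0.0522
t 6.68 pos [ 0.4885 -0.0112  0.0565] inM [-0.1202  0.0005  0.0565] open 0.0522 F [ 0.2 -1.3 -1. ] q [-0.15  0.36  2.51  2.75  0.44 -1.41]
turn units total [-0.01 -0.02 -0.01]
```

View pics/s3.png

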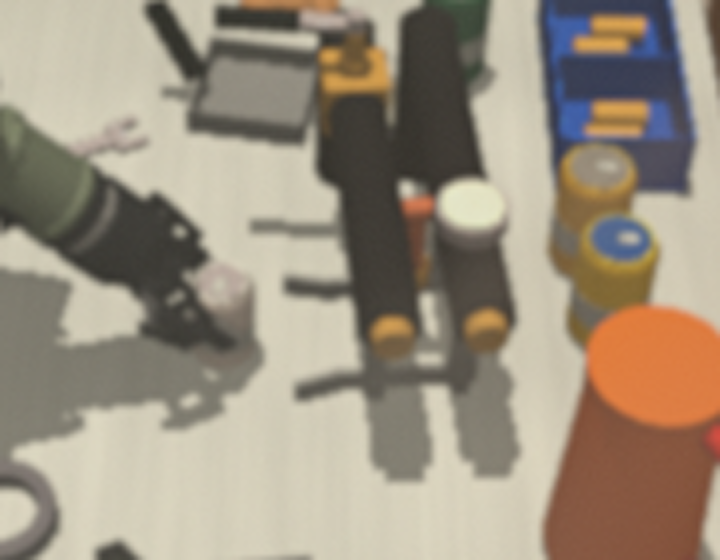

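```bash
python3 -m crank '[[-0.02,0,0.03,0,0,0,0.4],[0,0,0,0,0,0,1],[0,0,0,0,0,0,1],[0,0,0,0,0,0,1],[0,0,0,0,0,0,1],[0,0,-0.4,0,0,0,1],[0,0,-0.5,0,0,0,1],[0,0,-0.5,0,0,0,1],[0,0,-0.5,0,0,0,1],[0,0,-0.5,0,0,0,1],[0.4,0,-0.5,0,0,0,1],[0.4,0,-0.5,0,0,0,1],[0,0,0,0,-0.8,0,1],[0,0,0,0,-0.8,0,1],[0,0,0,0,-0.8,0,1],[0,0,0,0,-0.8,0,1],[0,0,0,0,-0.8,0,1],[0,0,0,0,-0.8,0,1],[0,0,0,0,-0.8,0,1],[0,0,0,0,-0.23,0,1]]'
python3 - <<'E'
from h import *
plan([],.106,.0)
from rig import optics
s=optics.snapshot("scene");cv2.imwrite("pics/s4.png",cv2.resize(s["image"][150:290,240:420,::-1],None,fx=4,fy=4,interpolation=2))
T=optics.snapshot("top")
for s in (T,):
    w=cloud(s).reshape(-1,3);w=w[np.isfinite(w).all(1)]
    m=(np.hypot(w[:,0]-.487,w[:,1]+.01)<.05)&(w[:,2]>.08)&(w[:,2]<.097)
    print(cv2.minEnclosingCircle(w[m][:,:2].astype(np.float32)),m.sum(),w[m].mean(0))
E
```

```text
time: 8.4
position: [0.4311, 0.0083, 0.1474]
tcp_rot: [0.971, 0.07, 0.222, -0.053]
ft_force: [0.1, 0.3, 0.2]
opening: 0.0854
t 8.4 pos [0.4311 0.0083 0.1474] inM [-0.1751  0.026   0.1474] open 0.0854 F [0.1 0.3 0.2] q [-0.14  0.05  2.31  0.51  0.41  0.85]
turn units total [-0.69 -3.78  0.31]
((0.48981744050979614, -0.01149482186883688), 0.02652442641556263) 321 [ 0.48840565 -0.01158252  0.08905464]
```

View pics/s4.png

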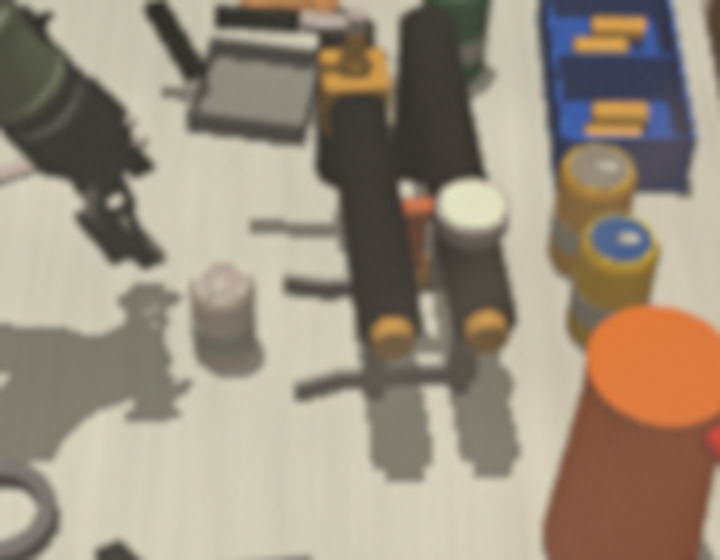

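The can stands upright at (0.489,-0.0115). The arm slowed passing the wrist singularity, so I'll finish the untilt.

```bash
python3 -m crank '[[0,0,-0.4,-0.12,-0.63,0.05,1],[0,0,-0.4,-0.12,-0.63,0.05,1],[0,0,0,-0.12,-0.63,0.05,1],[0,0,0,-0.12,-0.63,0.05,1],[0,0,0,-0.12,-0.63,0.05,1],[0,0,0,-0.12,-0.63,0.05,1],[0,0,0,0,0,0,1],[0,0,0,0,0,0,1]]'
python3 - <<'E'
from h import *
plan([[.489,-.0115,.17],[.489,-.0115,.055]],.106,.0)
E
```

```text
time: 9.17
position: [0.4189, 0.0065, 0.1727]
tcp_rot: [0.998, 0.056, 0.007, -0.003]
ft_force: [0.9, -0.1, 0.9]
opening: 0.0856
t 9.17 pos [0.4189 0.0065 0.1727] inM [-0.1875  0.0255  0.1727] open 0.0856 F [ 0.9 -0.1  0.9] q [-0.02  0.14  2.02  0.01  0.97  1.44]
turn units total [-0.04 -0.13  0.04]
[ 0.489 -0.012  0.17 ] shift units [1.695 0.632 0.066]  rows 2  per [0.847 0.316 0.033]
[ 0.489 -0.012  0.055] shift units [0.    0.    2.875]  rows 4  per [0.    0.    0.719]
```

```bash
python3 -m crank '[[0.57,0.21,0,-0.04,-0.13,0.04,1],[0.57,0.21,0.02,0,0,0,1],[0.56,0.21,0.03,0,0,0,1],[0,0,0,0,0,0,1],[0,0,0.58,0,0,0,1],[0,0,0.58,0,0,0,1],[0,0,0.58,0,0,0,1],[0,0,0.58,0,0,0,1],[0,0,0.55,0,0,0,1],[0,0,0,0,0,0,1],[0,0,0,0,0,0,0.4],[0,0,0,0,0,0,0.4],[0,0,0,0,0,0,0.4],[0,0,0,0,0,0,0.4],[0,0,0,0,0,0,0.4],[0,0,0,0,0,0,0.4],[0,0,0,0,0,0,0.4]]' 25
python3 - <<'E'
from h import *
plan([],.106,.0)
E
```

```text
time: 10.58
position: [0.4902, -0.0121, 0.0585]
tcp_rot: [0.999, 0.053, 0.001, 0.001]
ft_force: [-1.2, 0.5, 7.2]
opening: 0.0527
t 10.58 pos [ 0.4902 -0.0121  0.0585] inM [-0.1185 -0.0006  0.0585] open 0.0527 F [-1.2  0.5  7.2] q [-0.05  0.4   2.01 -0.    0.73  1.42]
turn units total [ 0.02 -0.02 -0.01]
```

Run:
```python
from h import *
for n in("top0.npz","scene0.npz"):
    w=cloud(dict(np.load(n))).reshape(-1,3);w=w[np.isfinite(w).all(1)]
    m=(w[:,0]>.35)&(w[:,0]<.72)&(w[:,1]>.47)&(w[:,1]<.9)&(w[:,2]>.03)
    print(n,np.percentile(w[m][:,1],[.5,2,10]),np.percentile(w[m][:,2],[50,90,99]),[ (round(a,2),round(np.percentile(w[m&(w[:,2]>a)&(w[:,2]<a+.05)][:,1],1),3)) for a in(.03,.08,.13,.18) if (m&(w[:,2]>a)&(w[:,2]<a+.05)).sum()>10])
T=dict(np.load("top0.npz"))
cv2.imwrite("pics/t5.png",cv2.resize(T["image"][150:290,80:260,::-1],None,fx=4,fy=4,interpolation=2))
for c,r in((146,203),(184,204),(183,239),(145,238)):print(ray(T,(c,r),.004))
plan([[.38,0,.20],[.36,.22,.22],[.535,.4385,.22],[.535,.4385,.064]],.106,0)
```

```text
top0.npz [0.51654833 0.51718212 0.51841775] [0.11195375 0.15917813 0.16337571] [(0.03, np.float64(0.517)), (0.08, np.float64(0.517)), (0.13, np.float64(0.517))]
scene0.npz [0.5110557  0.51325738 0.51698328] [0.10327777 0.15618581 0.1641714 ] [(0.03, np.float64(0.512)), (0.08, np.float64(0.512)), (0.13, np.float64(0.512))]
[0.58557579 0.49186498 0.004     ]
[0.58120299 0.38775336 0.004     ]
[0.48514458 0.38630651 0.004     ]
[0.4893913  0.48889691 0.004     ]
t 10.58 pos [ 0.4902 -0.0121  0.0585] inM [-0.1185 -0.0006  0.0585] open 0.0527 F [-1.2  0.5  7.2] q [-0.05  0.4   2.01 -0.    0.73  1.42]
turn units total [ 0.02 -0.02 -0.01]
[0.38 0.   0.2 ] shift units [-2.707 -0.592 -3.538]  rows 4  per [-0.677 -0.148 -0.884]
[0.36 0.22 0.22] shift units [ 0.085 -5.522 -0.5  ]  rows 6  per [ 0.014 -0.92  -0.083]
[0.535 0.438 0.22 ] shift units [ 4.928 -4.969  0.   ]  rows 6  per [ 0.821 -0.828  0.   ]
[0.535 0.438 0.064] shift units [0.  0.  3.9]  rows 5  per [0.   0.   0.78]
```

View pics/t5.png

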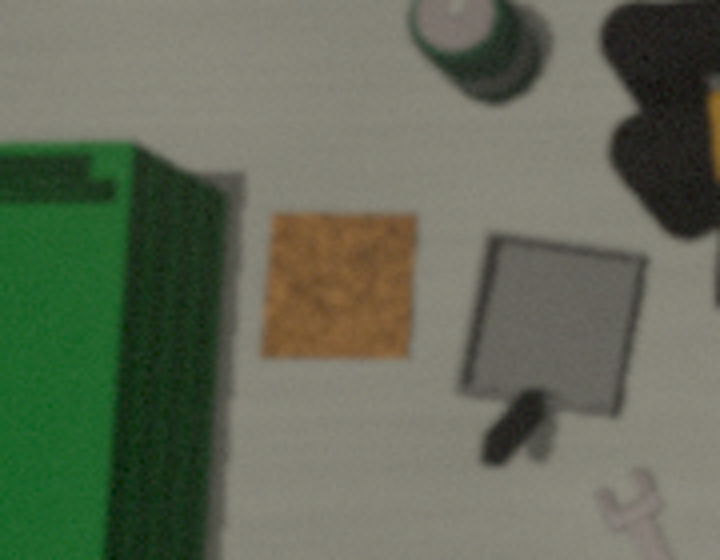

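```bash
python3 -m crank '[[0,0,-0.3,0,0,0,0.4],[-0.3,0,-0.6,0,0,0,0.4],[-0.5,-0.12,-0.6,0,0,0,0.4],[-0.5,-0.12,-0.6,0,0,0,0.4],[-0.5,-0.12,-0.6,0,0,0,0.4],[-0.5,-0.12,-0.6,0,0,0,0.4],[-0.4,-0.12,-0.3,0,0,0,0.4],[0,0,0,0,0,-1,0.4],[0,0,0,0,0,-1,0.4],[0,0,0,0,0,-1,0.4],[0,0,0,0,0,-1,0.4],[0,0,0,0,0,-1,0.4],[0,0,0,0,0,-1,0.4],[0,0,0,0,0,-1,0.4],[0,0,0,0,0,-1,0.4],[0,0,0,0,0,-1,0.4],[0,0,0,0,0,-1,0.4],[0,0,0,0,0,0,0.4]]'
python3 - <<'E'
from h import *
plan([[.36,.22,.23],[.535,.430,.23],[.535,.430,.065]],1.306,0)
E
```

```text
time: 12.08
position: [0.3794, 0.0007, 0.2013]
tcp_rot: [0.794, 0.608, -0.0, 0.001]
ft_force: [0.8, -0.4, -0.4]
opening: 0.0526
t 12.08 pos [0.3794 0.0007 0.2013] inM [-0.2274  0.0239  0.2013] open 0.0526 F [ 0.8 -0.4 -0.4] q [-0.03  0.05  2.04 -0.    1.05  0.24]
turn units total [0.01 0.01 0.01]
[0.36 0.22 0.23] shift units [ 5.165 -1.903 -0.718]  rows 6  per [ 0.861 -0.317 -0.12 ]
[0.535 0.43  0.23 ] shift units [6.212 2.849 0.   ]  rows 7  per [0.887 0.407 0.   ]
[0.535 0.43  0.065] shift units [0.    0.    4.125]  rows 5  per [0.    0.    0.825]
```

```bash
python3 -m crank '[[0.65,-0.24,-0.09,0,0,0,0.4],[0.65,-0.24,-0.09,0,0,0,0.4],[0.65,-0.24,-0.09,0,0,0,0.4],[0.65,-0.24,-0.09,0,0,0,0.4],[0.65,-0.24,-0.09,0,0,0,0.4],[0.65,-0.24,-0.09,0,0,0,0.4],[0.65,-0.24,-0.09,0,0,0,0.4],[0.65,-0.24,-0.09,0,0,0,0.4],[0.69,0.32,0,0,0,0,0.4],[0.69,0.32,0,0,0,0,0.4],[0.69,0.32,0,0,0,0,0.4],[0.69,0.32,0,0,0,0,0.4],[0.69,0.32,0,0,0,0,0.4],[0.69,0.32,0,0,0,0,0.4],[0.69,0.32,0,0,0,0,0.4],[0.69,0.31,0,0,0,0,0.4],[0.69,0.3,0,0,0,0,0.4],[0,0,0,0,0,0,0.4],[0,0,0,0,0,0,0.4]]'
python3 - <<'E'
from h import *
plan([[.535,.430,.075],[.535,.430,.0635]],1.306,0)
E
```

```text
time: 13.67
position: [0.5355, 0.432, 0.2278]
tcp_rot: [0.795, 0.607, -0.001, 0.001]
ft_force: [-0.6, -0.2, -1.6]
opening: 0.0525
t 13.67 pos [0.5355 0.432  0.2278] inM [-0.0265  0.4362  0.2278] open 0.0525 F [-0.6 -0.2 -1.6] q [ 0.66  0.51  1.31 -0.    1.33  0.93]
turn units total [-0.01  0.02 -0.02]
[0.535 0.43  0.075] shift units [-0.051  0.     3.819]  rows 5  per [-0.01   0.     0.764]
[0.535 0.43  0.064] shift units [0.    0.    0.287]  rows 1  per [0.    0.    0.287]
```

```bash
python3 -m crank '[[0,0,0.6,0,0,0,0.4],[0,0,0.6,0,0,0,0.4],[0,0,0.6,0,0,0,0.4],[0,0,0.6,0,0,0,0.4],[0,0,0.6,0,0,0,0.4],[0,0,0.6,0,0,0,0.4],[0,0,0.25,0,0,0,0.4],[0,0,0,0,0,0,0.4],[0,0,0,0,0,0,0.4],[0,0,0.1,0,0,0,0.4],[0,0,0.1,0,0,0,0.4],[0,0,0,0,0,0,0.4]]'
python3 - <<'E'
from h import *
plan([],1.306,0)
E
```

```text
time: 14.67
position: [0.5353, 0.4311, 0.0674]
tcp_rot: [0.795, 0.607, -0.0, 0.001]
ft_force: [-0.6, 0.1, -1.8]
opening: 0.0527
t 14.67 pos [0.5353 0.4311 0.0674] inM [-0.0268  0.4353  0.0674] open 0.0527 F [-0.6  0.1 -1.8] q [ 0.66  0.64  1.51 -0.    1.    0.93]
turn units total [ 0.01  0.01 -0.01]
```

```bash
python3 -m crank '[[0,0,0.06,0,0,0,0.4],[0,0,0.04,0,0,0,0.4],[0,0,0,0,0,0,0.4]]'
```

```text
time: 14.92
position: [0.5352, 0.431, 0.0628]
tcp_rot: [0.795, 0.607, -0.001, 0.001]
ft_force: [-1.0, -0.1, -1.0]
opening: 0.0525
```

Contact height is expected at about 0.0625; go down slightly more, release and retreat straight up.

```bash
python3 -m crank '[[0,0,0.03,0,0,0,0.4],[0,0,0,0,0,0,0.4],[0,0,0,0,0,0,1],[0,0,0,0,0,0,1],[0,0,0,0,0,0,1],[0,0,0,0,0,0,1],[0,0,-0.5,0,0,0,1],[0,0,-0.7,0,0,0,1],[0,0,-0.7,0,0,0,1],[0,0,-0.7,0,0,0,1],[0,0,-0.7,0,0,0,1],[0,0,-0.7,0,0,0,1],[0,0,0,0,0,0,1]]'
python3 - <<'E'
from h import *
plan([],1.306,0)
from rig import optics
for n in("scene","top"):
    s=optics.snapshot(n);x,y=(270,120) if n=="scene" else (130,160)
    cv2.imwrite(f"pics/{n}6.png",cv2.resize(s["image"][y:y+100,x:x+133,::-1],None,fx=5,fy=5,interpolation=2))
    w=cloud(s).reshape(-1,3);w=w[np.isfinite(w).all(1)]
    m=(np.hypot(w[:,0]-.535,w[:,1]-.43)<.05)&(w[:,2]>.08)&(w[:,2]<.102)
    if m.sum()>5: print(n,cv2.minEnclosingCircle(w[m][:,:2].astype(np.float32)),m.sum(),w[m].mean(0))
E
```

```text
time: 16.0
position: [0.5375, 0.433, 0.2288]
tcp_rot: [0.795, 0.607, 0.006, 0.001]
ft_force: [1.1, 0.4, 1.0]
opening: 0.0854
t 16.0 pos [0.5375 0.433  0.2288] inM [-0.0244  0.437   0.2288] open 0.0854 F [1.1 0.4 1. ] q [ 0.66  0.51  1.31 -0.    1.31  0.93]
turn units total [ 0.06 -0.07 -0.01]
scene ((0.5331737995147705, 0.42350804805755615), 0.02715775929391384) 116 [0.53240681 0.4216133  0.09197344]
top ((0.5349591970443726, 0.4282107353210449), 0.027105290442705154) 303 [0.53364646 0.42404566 0.09192118]
```

View pics/scene6.png

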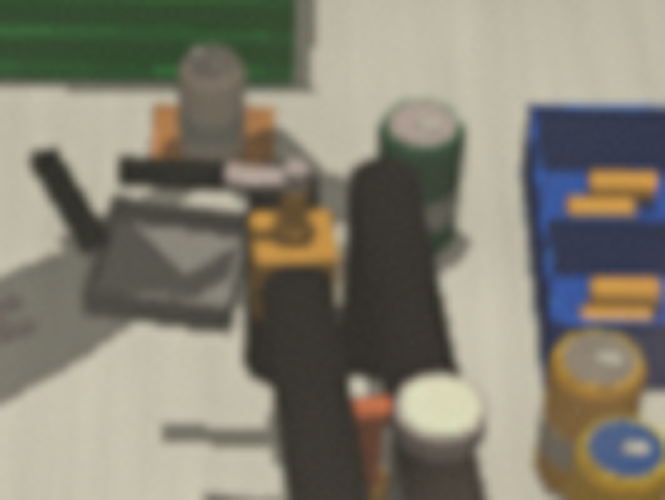

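The can stands upright and centred on the mat (crop: can at 212,100). On to the medium tray: its width reads 85 mm raw, against 62 for the narrow one and about 110 for the wide one.

Run:
```python
from kin import *
from scipy.optimize import minimize
for n in("top0.npz","scene0.npz"):
    s=dict(np.load(n));w=cloud(s).reshape(-1,3);w=w[np.isfinite(w).all(1)]
    m=(np.hypot(w[:,0]-.505,w[:,1]+.413)<.085)&(w[:,2]>.018)&(w[:,2]<.033);p=w[m]
    def loc(p,th):return np.c_[p[:,0]*np.cos(th)+p[:,1]*np.sin(th),-p[:,0]*np.sin(th)+p[:,1]*np.cos(th)]
    best=min(np.arange(0,.25,.005),key=lambda th:np.subtract(*np.percentile(loc(p,th)[:,1],[99,1])))
    for th in(best,.1,.127,.15):
        l=loc(p,th);y0,y1=np.percentile(l[:,1],[1,99]);x1=np.percentile(l[:,0],99);x0=np.percentile(l[:,0],1)
        o=np.array([x1-.055,(y0+y1)/2]);O=np.array([o[0]*np.cos(th)-o[1]*np.sin(th),o[0]*np.sin(th)+o[1]*np.cos(th)])
        g=O-.082*np.array([np.cos(th),np.sin(th)])
        print(n,"th",th,"w",y1-y0,"L",x1-x0,"origin",O.round(4),"grip",g.round(4))
    m=(w[:,2]>.05)&(w[:,2]<.112)&(abs(w[:,0]-.43)<.04)&(abs(w[:,1]+.42)<.035);p=w[m]
    if len(p)>20:
        print("handle top",len(p),[(round(a,3),p[abs(p[:,2]-a)<.006].mean(0).round(4),np.ptp(p[abs(p[:,2]-a)<.006][:,1]).round(4)) for a in(.06,.079,.09,.102)])
cv2.imwrite("pics/t7.png",cv2.resize(dict(np.load("top0.npz"))["image"][190:270,440:540,::-1],None,fx=6,fy=6,interpolation=2))
```

```text
top0.npz th 0.13 w 0.08407083278164529 L 0.1158134410810488 origin [ 0.5101 -0.4125] grip [ 0.4288 -0.4231]
top0.npz th 0.1 w 0.08483639283849792 L 0.11620435090441456 origin [ 0.5102 -0.4123] grip [ 0.4287 -0.4205]
top0.npz th 0.127 w 0.08418475183249058 L 0.11572464779645453 origin [ 0.51   -0.4126] grip [ 0.4286 -0.423 ]
top0.npz th 0.15 w 0.08516532236225921 L 0.1158480739611415 origin [ 0.5102 -0.4121] grip [ 0.4291 -0.4244]
handle top 156 [(0.06, array([ 0.4426, -0.4168,  0.0602]), np.float64(0.0115)), (0.079, array([ 0.4367, -0.4186,  0.0782]), np.float64(0.0137)), (0.09, array([ 0.4278, -0.4175,  0.0902]), np.float64(0.0147)), (0.102, array([ 0.4199, -0.4219,  0.1036]), np.float64(0.0166))]
scene0.npz th 0.13 w 0.08412360572918876 L 0.11500983134535442 origin [ 0.5082 -0.4117] grip [ 0.4269 -0.4223]
scene0.npz th 0.1 w 0.0851182672080728 L 0.11491433246082638 origin [ 0.5084 -0.412 ] grip [ 0.4268 -0.4202]
scene0.npz th 0.127 w 0.0841644285847053 L 0.1149641612799629 origin [ 0.5082 -0.4118] grip [ 0.4269 -0.4222]
scene0.npz th 0.15 w 0.08445934708795666 L 0.11515838063140355 origin [ 0.5082 -0.4117] grip [ 0.4271 -0.4239]
handle top 181 [(0.06, array([ 0.4421, -0.4242,  0.0598]), np.float64(0.0169)), (0.079, array([ 0.4356, -0.4256,  0.0784]), np.float64(0.0152)), (0.09, array([ 0.4292, -0.4258,  0.0899]), np.float64(0.0194)), (0.102, array([ 0.4195, -0.426 ,  0.1032]), np.float64(0.0179))]
```

View pics/t7.png

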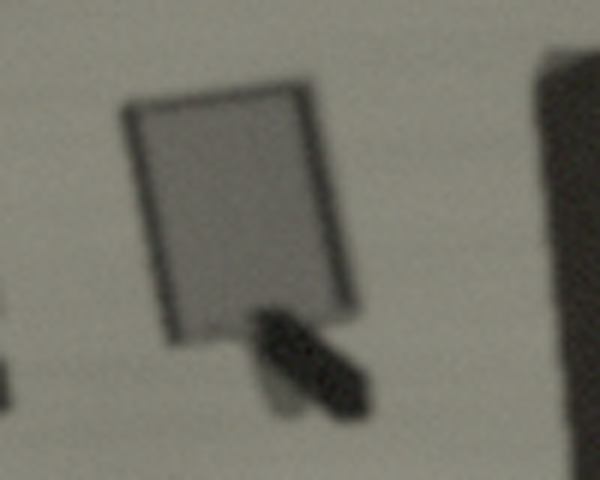

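Run:
```python
from kin import *
def s(p,y,t):
    q=ik(p,y,t)
    if q is None: print(p,y,t,None);return
    q[5]-=1.57;q[5]=(q[5]+np.pi)%(2*np.pi)-np.pi;print(np.round(p,3),y,t,q.round(2))
g=np.array([.428,-.423,.079])
for tz in(.419,.3):
  print()
  for p,y in ((g+[-.04,0,.1],.13),(g,.13),(g+[0,0,.03],.13),((.42,-.3,.11),.12),((.42,-.15,.11),.106),((.42,-.1,.11),.106),(M(-.22,0,.11),.106),(M(-.22,0,.085),.106),(M(-.16,0,.079),.106),(M(-.1,0,.079),.106),(M(-.057,0,.079),.106)): s(p,y,tz)
```

```text
[ 0.388 -0.423  0.179] 0.13 0.419 [-1.04  0.3   1.85  0.51  0.88  0.1 ]
[ 0.428 -0.423  0.079] 0.13 0.419 [-0.97  0.43  1.93  0.62  0.68 -0.  ]
[ 0.428 -0.423  0.109] 0.13 0.419 [-0.97  0.4   1.9   0.57  0.73  0.06]
[ 0.42 -0.3   0.11] 0.12 0.419 [-0.83  0.27  2.11  0.63  0.6   0.13]
[ 0.42 -0.15  0.11] 0.106 0.419 [-0.51  0.15  2.29  0.61  0.42  0.43]
[ 0.42 -0.1   0.11] 0.106 0.419 [-0.37  0.12  2.33  0.55  0.37  0.61]
[ 0.389 -0.022  0.11 ] 0.106 0.419 [-0.14  0.05  2.42  0.35  0.29  1.01]
[ 0.389 -0.022  0.085] 0.106 0.419 [-0.14  0.09  2.46  0.5   0.21  0.86]
[ 0.449 -0.016  0.079] 0.106 0.419 [-0.09  0.18  2.36  0.41  0.2   0.99]
[ 0.509 -0.01   0.079] 0.106 0.419 [-0.06  0.25  2.25  0.3   0.23  1.13]
[ 0.551 -0.005  0.079] 0.106 0.419 [-0.04  0.31  2.16  0.24  0.26  1.21]

[ 0.388 -0.423  0.179] 0.13 0.3 [-0.98  0.31  1.8   0.34  0.92  0.27]
[ 0.428 -0.423  0.079] 0.13 0.3 [-0.92  0.44  1.88  0.4   0.71  0.23]
[ 0.428 -0.423  0.109] 0.13 0.3 [-0.92  0.41  1.85  0.38  0.77  0.27]
[ 0.42 -0.3   0.11] 0.12 0.3 [-0.76  0.28  2.05  0.39  0.65  0.4 ]
[ 0.42 -0.15  0.11] 0.106 0.3 [-0.46  0.17  2.22  0.32  0.52  0.75]
[ 0.42 -0.1   0.11] 0.106 0.3 [-0.32  0.14  2.25  0.27  0.49  0.92]
[ 0.389 -0.022  0.11 ] 0.106 0.3 [-0.11  0.07  2.34  0.15  0.44  1.23]
[ 0.389 -0.022  0.085] 0.106 0.3 [-0.11  0.12  2.38  0.18  0.36  1.2 ]
[ 0.449 -0.016  0.079] 0.106 0.3 [-0.07  0.2   2.28  0.15  0.37  1.26]
[ 0.509 -0.01   0.079] 0.106 0.3 [-0.05  0.28  2.16  0.11  0.41  1.32]
[ 0.551 -0.005  0.079] 0.106 0.3 [-0.03  0.33  2.08  0.1   0.44  1.35]
```

Run:
```python
from h import *
plan([[.36,.22,.24],[.36,.0,.24]],1.306,0)
```

```text
t 16.1 pos [0.5357 0.4316 0.2231] inM [-0.0264  0.4358  0.2231] open 0.0853 F [ 0.8  0.2 -0.8] q [ 0.66  0.51  1.32 -0.    1.31  0.93]
turn units total [ 0.02 -0.01 -0.01]
[0.36 0.22 0.24] shift units [-6.255 -2.855 -0.422]  rows 7  per [-0.894 -0.408 -0.06 ]
[0.36 0.   0.24] shift units [-5.308  1.439  0.   ]  rows 6  per [-0.885  0.24   0.   ]
```

```bash
python3 -m crank '[[-0.78,-0.36,-0.05,0,0,0,1],[-0.78,-0.36,-0.05,0,0,0,1],[-0.78,-0.36,-0.05,0,0,0,1],[-0.78,-0.36,-0.05,0,0,0,1],[-0.78,-0.36,-0.05,0,0,0,1],[-0.78,-0.36,-0.05,0,0,0,1],[-0.78,-0.35,-0.05,0,0,0,1],[-0.78,-0.35,-0.05,0,0,0,1],[-0.76,0.21,0,0,0,0,1],[-0.76,0.21,0,0,0,0,1],[-0.76,0.21,0,0,0,0,1],[-0.76,0.21,0,0,0,0,1],[-0.76,0.21,0,0,0,0,1],[-0.76,0.21,0,0,0,0,1],[-0.76,0.21,0,0,0,0,1],[0,0,0,0,0,0,1]]'; python3 -m crank '[[0,0,0,0,0,0.98,1],[0,0,0,0,0,0.98,1],[0,0,0,0,0,0.98,1],[0,0,0,0,0,0.98,1],[0,0,0,0,0,0.98,1],[0,0,0,0,0,0.98,1],[0,0,0,0,0,0.98,1],[0,0,0,0,0,0.98,1],[0,0,0,0,0,0.98,1],[0,0,0,0,0,0.98,1],[0,0,0,0,0,0,1]]'
python3 - <<'E'
from h import *
g=np.array([.428,-.423,.079]);z=Rt(.13,.35).as_matrix()[:,2]
plan([g-.11*z],.13,0)
E
```

```text
time: 17.43
position: [0.3591, -0.0043, 0.2372]
tcp_rot: [0.796, 0.605, -0.002, 0.001]
ft_force: [0.3, 0.6, -0.6]
opening: 0.0851
time: 18.35
position: [0.3594, 0.0002, 0.2373]
tcp_rot: [0.998, 0.064, -0.002, 0.001]
ft_force: [-0.6, 0.2, -0.2]
opening: 0.0852
t 18.35 pos [0.3594 0.0002 0.2373] inM [-0.2473  0.0255  0.2373] open 0.0852 F [-0.6  0.2 -0.2] q [-0.03 -0.02  2.01 -0.    1.15  1.41]
turn units total [ 0.01  0.03 -0.02]
[ 0.391 -0.428  0.182] shift units [-0.614 10.714  1.374]  rows 12  per [-0.051  0.893  0.115]
```

```bash
python3 -m crank '[[-0.05,0.77,0,0,0,0,1],[-0.05,0.77,0,0,0,0,1],[-0.05,0.77,0,0,0,0,1],[-0.05,0.77,0,0,0,0,1],[-0.05,0.77,0,0,0,0,1],[-0.05,0.77,0,0,0,0,1],[-0.05,0.77,0,0,0,0,1],[-0.04,0.77,0,0,0,0,1],[-0.04,0.77,0,0,0,0,1],[-0.04,0.77,0,0,0,0,1],[-0.04,0.77,0,0,0,0,1],[-0.04,0.77,0.3,0,0,0,1],[-0.04,0.75,0.4,0,0,0,1],[0,0.72,0.6,0,0,0,1],[0,0,0,0,0.98,0,1],[0,0,0,0,0.98,0,1],[0,0,0,0,0.98,0,1],[0,0,0,0,0,0,1],[0,0,0,0,0,0,1]]' 60
python3 - <<'E'
from h import *
g=np.array([.428,-.423,.079])
plan([g],.13,.35)
from rig import optics
for n in ("top",):
    s=optics.snapshot(n);cv2.imwrite("pics/t8.png",cv2.resize(s["image"][190:290,430:563,::-1],None,fx=5,fy=5,interpolation=2))
    for l in("tray_medium_grip","tray_medium"):print([(r["position"],r["confidence"]) for r in optics.place_of(n,l)])
E
```

```text
time: 19.93
position: [0.3905, -0.4279, 0.1859]
tcp_rot: [0.983, 0.063, 0.173, -0.012]
ft_force: [-0.7, 0.1, 1.1]
opening: 0.0854
t 19.93 pos [ 0.3905 -0.4279  0.1859] inM [-0.2616 -0.4035  0.1859] open 0.0854 F [-0.7  0.1  1.1] q [-1.01  0.31  1.8   0.4   0.93  0.2 ]
turn units total [-0.    0.   -0.02]
[ 0.428 -0.423  0.079] shift units [-0.029 -0.     2.835]  rows 3  per [-0.01  -0.     0.945]
[([492.2, 250.6], 0.55)]
[([480.2, 227.4], 0.76), ([218.5, 228.8], 0.31)]
```

View pics/t8.png

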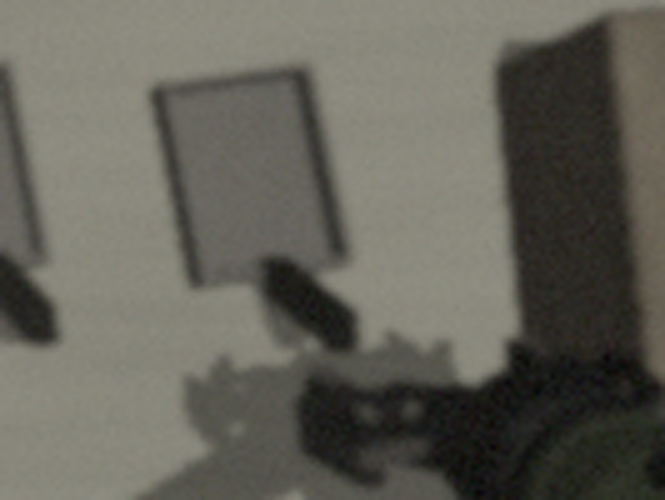

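```bash
python3 -m crank '[[0,0,0.47,0,0,0,1],[0,0,0.47,0,0,0,1],[0,0,0.47,0,0,0,1],[0,0,0.47,0,0,0,1],[0,0,0.47,0,0,0,1],[0,0,0.45,0,0,0,1],[0,0,0,0,0,0,1],[0,0,0,0,0,0,1]]' 60
python3 - <<'E'
from h import *
g=np.array([.428,-.423,.079])
plan([g],.13,.35)
from rig import optics
s=optics.snapshot("scene");cv2.imwrite("pics/s9.png",cv2.resize(s["image"][300:400,220:353,::-1],None,fx=5,fy=5,interpolation=2))
E
```

```text
time: 20.75
position: [0.4313, -0.4226, 0.0817]
tcp_rot: [0.982, 0.065, 0.174, -0.011]
ft_force: [-0.5, -0.8, 0.9]
opening: 0.0851
t 20.75 pos [ 0.4313 -0.4226  0.0817] inM [-0.2206 -0.4025  0.0817] open 0.0851 F [-0.5 -0.8  0.9] q [-0.95  0.46  1.88  0.49  0.7   0.13]
turn units total [ 0.   -0.01  0.02]
[ 0.428 -0.423  0.079] shift units [-0.101 -0.     0.036]  rows 1  per [-0.101 -0.     0.036]
```

View pics/s9.png

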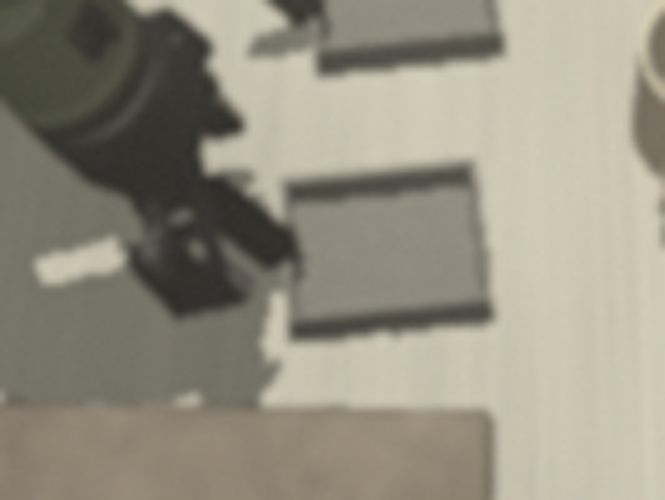

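The handle (crop 270,225) lies between the fingers, so I close.

```bash
python3 -m crank '[[-0.08,0,0,0,0,0,0.5],[0,0,0,0,0,0,0],[0,0,0,0,0,0,0],[0,0,0,0,0,0,0],[0,0,0,0,0,0,0],[0,0,0,0,0,0,0],[0,0,0,0,0,0,0],[0,0,0,0,0,0,0],[0,0,0,0,0,0,0],[0,0,0,0,0,0,0],[0,0,0,0,0,0,0]]' 80
python3 - <<'E'
from h import *
plan([],.13,.35)
st=0
plan([[.42,-.423,.235]],.13,.35)
E
```

```text
time: 21.72
position: [0.4272, -0.4239, 0.0815]
tcp_rot: [0.982, 0.064, 0.175, -0.01]
ft_force: [-3.4, -0.6, 4.5]
opening: 0.0154
t 21.72 pos [ 0.4272 -0.4239  0.0815] inM [-0.2247 -0.4034  0.0815] open 0.0154 F [-3.4 -0.6  4.5] q [-0.95  0.46  1.88  0.5   0.69  0.12]
turn units total [ 0.02 -0.02 -0.  ]
t 21.72 pos [ 0.4272 -0.4239  0.0815] inM [-0.2247 -0.4034  0.0815] open 0.0154 F [-3.4 -0.6  4.5] q [-0.95  0.46  1.88  0.5   0.69  0.12]
turn units total [ 0.02 -0.02 -0.  ]
[ 0.42  -0.423  0.235] shift units [ 1.15  -0.046 -3.665]  rows 4  per [ 0.288 -0.011 -0.916]
```

```bash
python3 -m crank '[[0.06,0,-0.2,0,0,0,0],[0.1,0,-0.3,0,0,0,0],[0.1,0,-0.3,0,0,0,0],[0,0,0,0,0,0,0],[0,0,0,0,0,0,0]]'
python3 - <<'E'
from h import *
plan([[.42,-.423,.235]],.13,.35)
from rig import optics
s=optics.snapshot("scene");cv2.imwrite("pics/s10.png",cv2.resize(s["image"][290:390,220:353,::-1],None,fx=5,fy=5,interpolation=2))
w=cloud(s).reshape(-1,3);w=w[np.isfinite(w).all(1)];m=(abs(w[:,0]-.53)<.06)&(abs(w[:,1]+.412)<.05)&(w[:,2]>.01)&(w[:,2]<.1)
for a in(.48,.5,.52,.54,.56):
    k=m&(abs(w[:,0]-a)<.01);print(a,np.percentile(w[k][:,2],[5,50,95]).round(3))
E
```

```text
time: 22.13
position: [0.4259, -0.424, 0.1147]
tcp_rot: [0.982, 0.064, 0.175, -0.01]
ft_force: [0.2, -0.1, -3.0]
opening: 0.0154
t 22.13 pos [ 0.4259 -0.424   0.1147] inM [-0.226  -0.4034  0.1147] open 0.0154 F [ 0.2 -0.1 -3. ] q [-0.96  0.41  1.85  0.46  0.76  0.17]
turn units total [ 0.02 -0.02  0.  ]
[ 0.42  -0.423  0.235] shift units [ 0.896 -0.044 -2.874]  rows 4  per [ 0.224 -0.011 -0.718]
0.48 [0.034 0.039 0.061]
0.5 [0.034 0.039 0.062]
0.52 [0.034 0.039 0.062]
0.54 [0.034 0.038 0.062]
0.56 [0.034 0.049 0.063]
```

View pics/s10.png

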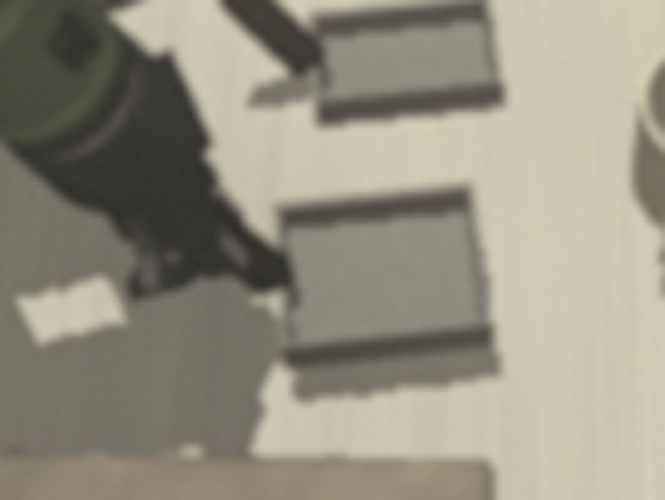

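The tray hangs level (rim about 62 mm along its whole length). Continuing the lift and crossing over the narrow tray.

```bash
python3 -m crank '[[0.15,0,-0.48,0,0,0,0],[0.15,0,-0.48,0,0,0,0],[0.15,0,-0.48,0,0,0,0],[0.15,0,-0.48,0,0,0,0],[0.15,0,-0.48,0,0,0,0],[0.15,0,-0.47,0,0,0,0],[0,0,0,0,0,0,0]]'
python3 - <<'E'
from h import *
plan([M(-.235,0,.235)],.106,.35)
E
```

```text
time: 22.77
position: [0.4212, -0.4258, 0.2379]
tcp_rot: [0.982, 0.064, 0.177, -0.008]
ft_force: [0.4, 0.0, -1.3]
opening: 0.015
t 22.77 pos [ 0.4212 -0.4258  0.2379] inM [-0.2309 -0.4047  0.2379] open 0.015 F [ 0.4  0.  -1.3] q [-0.96  0.29  1.69  0.37  1.02  0.31]
turn units total [-0.01 -0.05  0.2 ]
[ 0.374 -0.024  0.235] shift units [ -0.121 -10.116   0.034]  rows 11  per [-0.011 -0.92   0.003]
```

```bash
python3 -m crank '[[0,-0.4,0,0,0,0.1,0],[0,-0.65,0,0,0,0.1,0],[-0.01,-0.65,0,0,0,0,0],[-0.01,-0.65,0,0,0,0,0],[-0.01,-0.65,0,0,0,0,0],[-0.01,-0.65,0,0,0,0,0],[-0.01,-0.65,0,0,0,0,0],[-0.01,-0.65,0,0,0,0,0],[-0.01,-0.65,0,0,0,0,0],[-0.01,-0.65,0,0,0,0,0],[-0.01,-0.65,0,0,0,0,0],[-0.01,-0.65,0,0,0,0,0],[-0.01,-0.65,0,0,0,0,0],[-0.01,-0.65,0,0,0,0,0],[-0.01,-0.65,0,0,0,0,0],[0,-0.62,0,0,0,0,0],[0,0,0,0,0,0,0],[0,0,0,0,0,0,0]]'
python3 - <<'E'
from h import *
plan([M(-.235,0,.10)],.106,.35)
E
```

```text
time: 24.27
position: [0.3703, -0.0211, 0.2337]
tcp_rot: [0.983, 0.054, 0.173, -0.013]
ft_force: [0.6, -0.6, -3.1]
opening: 0.015
t 24.27 pos [ 0.3703 -0.0211  0.2337] inM [-0.2387  0.0032  0.2337] open 0.015 F [ 0.6 -0.6 -3.1] q [-0.17 -0.16  2.19  0.14  0.78  1.2 ]
turn units total [-0.07  0.01  0.01]
[ 0.374 -0.024  0.1  ] shift units [-1.06   0.079  3.172]  rows 4  per [-0.265  0.02   0.793]
```

```bash
python3 -m crank '[[-0.18,0.01,0.53,-0.01,0,0,0],[-0.18,0.01,0.53,-0.01,0,0,0],[-0.18,0.01,0.53,-0.01,0,0,0],[-0.18,0.01,0.53,-0.01,0,0,0],[-0.18,0.01,0.53,-0.01,0,0,0],[-0.17,0.02,0.52,-0.01,0,0,0],[0,0,0,0,0,0,0],[0,0,0,0,0,0,0],[0,0,0,0,0,0,0]]'
cat > tray.py <<'E'
from h import *
from rig import optics
def tray(n,s,guess,zlo,zhi):
    w=cloud(s).reshape(-1,3);w=w[np.isfinite(w).all(1)]
    m=(np.hypot(w[:,0]-guess[0],w[:,1]-guess[1])<.085)&(w[:,2]>zlo)&(w[:,2]<zhi);p=w[m]
    if len(p)<50: print(n,"few",len(p));return
    def loc(p,th):return np.c_[p[:,0]*np.cos(th)+p[:,1]*np.sin(th),-p[:,0]*np.sin(th)+p[:,1]*np.cos(th)]
    th=min(np.arange(-.1,.3,.005),key=lambda th:np.subtract(*np.percentile(loc(p,th)[:,1],[98,2])))
    l=loc(p,th);y0,y1=np.percentile(l[:,1],[1,99]);x1=np.percentile(l[:,0],99)
    o=np.array([x1-.055,(y0+y1)/2]);O=np.array([o[0]*np.cos(th)-o[1]*np.sin(th),o[0]*np.sin(th)+o[1]*np.cos(th),0])
    print(n,"yaw rel lane",round(th-Q[2],3),"w",round(y1-y0,4),"origin",O.round(4),"inM",inM(O).round(4),"rim z",np.percentile(p[:,2],90).round(3))
E
python3 - <<'E'
from tray import *
plan([],.106,.35)
g=M(-.235+.082,0)
for n in("scene","top"):
    s=optics.snapshot(n);tray(n,s,g,.025,.045)
    x,y=(220,170) if n=="scene" else (250,140)
    cv2.imwrite(f"pics/{n}11.png",cv2.resize(s["image"][y:y+120,x:x+160,::-1],None,fx=5,fy=5,interpolation=2))
E
```

```text
time: 25.02
position: [0.3762, -0.0252, 0.1022]
tcp_rot: [0.983, 0.051, 0.175, -0.009]
ft_force: [0.9, 0.2, -2.6]
opening: 0.0155
t 25.02 pos [ 0.3762 -0.0252  0.1022] inM [-0.2333 -0.0015  0.1022] open 0.0155 F [ 0.9  0.2 -2.6] q [-0.17  0.07  2.42  0.29  0.33  1.03]
turn units total [ 0.01 -0.03 -0.02]
scene yaw rel lane 0.004 w 0.0859 origin [ 0.454  -0.0179  0.    ] inM [-0.1551 -0.0025  0.    ] rim z 0.041
top yaw rel lane 0.029 w 0.0742 origin [ 0.4571 -0.0185  0.    ] inM [-0.1521 -0.0034  0.    ] rim z 0.032
```

View pics/scene11.png

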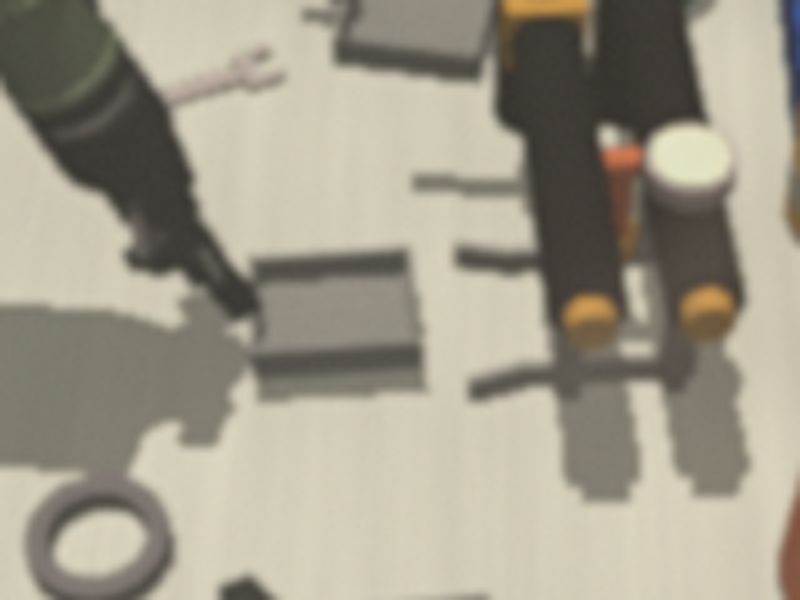

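View pics/top11.png

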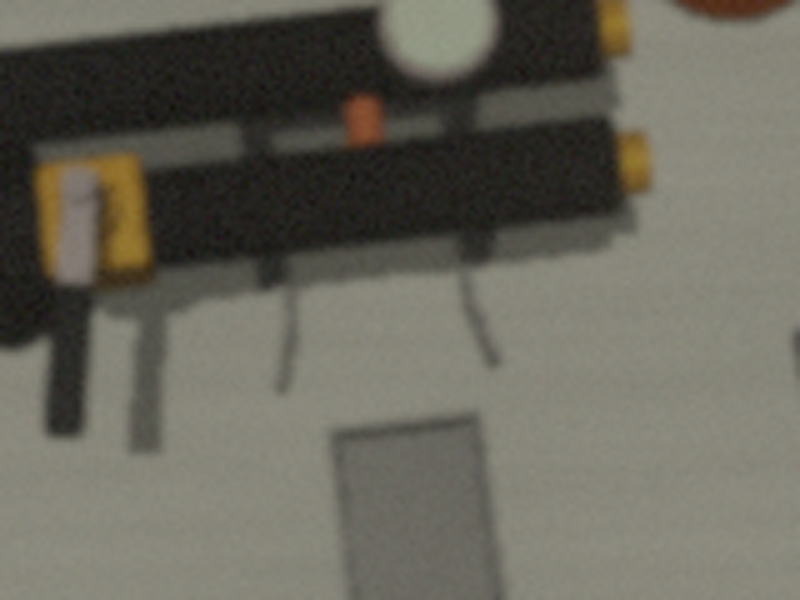

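Run:
```python
from h import *
T=dict(np.load("top0.npz"))
for c,r in((281,391),(293,300),(496,364),(468,282),(335,432),(477,418)):
    z=.022 if r<400 else .05
    print((c,r),inM(ray(T,(250+c/5,140+r/5),z)).round(4))
# rails via scene
S=dict(np.load("scene0.npz"))
for c,r in((415,183),(525,188),(458,255),(540,262),(470,388),(555,370)):
    print("scene",(c,r),inM(ray(S,(220+c/5,170+r/5),.022)).round(4))
```

```text
(281, 391) [-0.0682  0.06    0.022 ]
(293, 300) [-0.0196  0.048   0.022 ]
(496, 364) [-0.0676 -0.0562  0.022 ]
(468, 282) [-0.0211 -0.0471  0.022 ]
(335, 432) [-0.0979  0.034   0.05  ]
(477, 418) [-0.0996 -0.0406  0.05  ]
scene (415, 183) [-0.0864  0.12    0.022 ]
scene (525, 188) [-0.0101  0.1089  0.022 ]
scene (458, 255) [-0.062   0.0516  0.022 ]
scene (540, 262) [-0.007   0.0408  0.022 ]
scene (470, 388) [-0.0637 -0.0614  0.022 ]
scene (555, 370) [-0.0071 -0.0516  0.022 ]
```

```bash
python3 -m crank '[[-0.085,-0.03,0.23,0,0,0,0],[-0.085,-0.03,0.23,0,0,0,0],[0,0,0,0,0,0,0],[0,0,0,0,0,0,0],[0.3,0,0.11,0,0,0,0],[0.3,0,0.11,0,0,0,0],[0.3,0,0.11,0,0,0,0],[0.3,0,0.11,0,0,0,0],[0.3,0,0.11,0,0,0,0],[0.3,0,0.11,0,0,0,0],[0.3,0,0.11,0,0,0,0],[0.3,0,0.11,0,0,0,0],[0,0,0,0,0,0,0],[0,0,0,0,0,0,0]]'
python3 - <<'E'
from tray import *
plan([M(-.055,0,.083)],.106,.35)
g=M(-.135+.082,0)
for n in("scene","top"):
    s=optics.snapshot(n)
    x,y=(240,170) if n=="scene" else (250,140)
    cv2.imwrite(f"pics/{n}12.png",cv2.resize(s["image"][y:y+120,x:x+160,::-1],None,fx=5,fy=5,interpolation=2))
E
```

```text
time: 26.28
position: [0.4775, -0.0115, 0.083]
tcp_rot: [0.983, 0.051, 0.176, -0.009]
ft_force: [-0.7, 0.7, -3.0]
opening: 0.0148
t 26.28 pos [ 0.4775 -0.0115  0.083 ] inM [-0.1311  0.0014  0.083 ] open 0.0148 F [-0.7  0.7 -3. ] q [-0.09  0.25  2.25  0.22  0.3   1.17]
turn units total [ 0.01 -0.03 -0.01]
[ 0.553 -0.005  0.083] shift units [1.788 0.035 0.652]  rows 2  per [0.894 0.018 0.326]
```

View pics/top12.png

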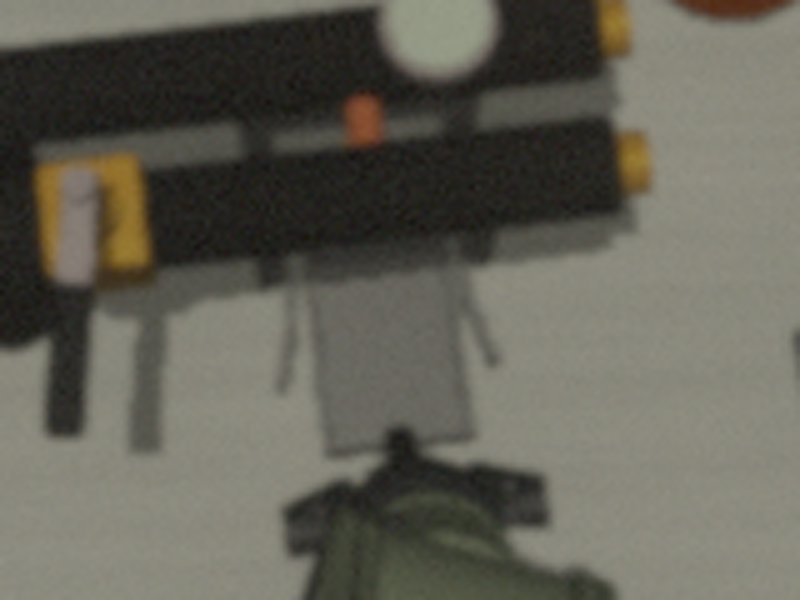

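View pics/scene12.png

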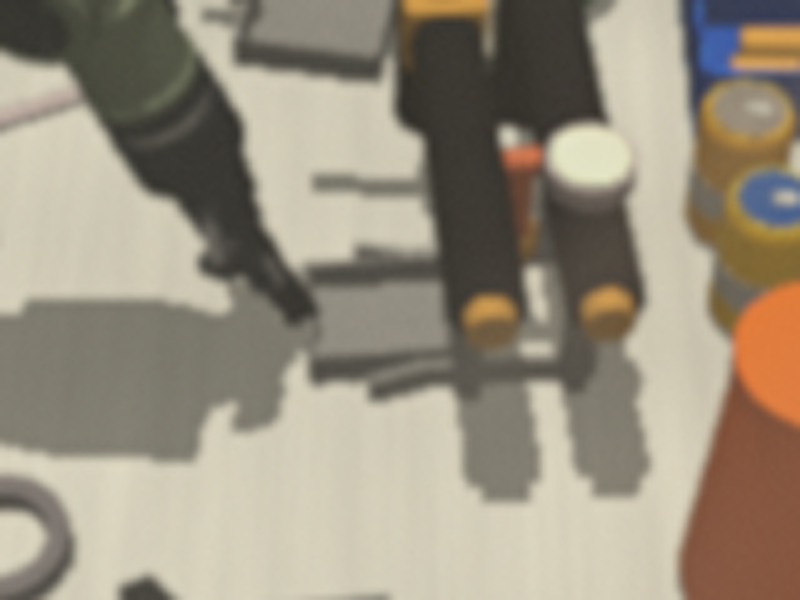

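The nose of the tray is between the rails (top crop, row 255: tray 305–450, rails 293 and 468). Pushing on slowly.

```bash
python3 -m crank '[[0.2,0,0.073,0,0,0,0],[0.2,0,0.073,0,0,0,0],[0.2,0,0.073,0,0,0,0],[0.2,0,0.073,0,0,0,0],[0.2,0,0.073,0,0,0,0],[0.2,0,0.073,0,0,0,0],[0.2,0,0.073,0,0,0,0],[0.2,0,0.073,0,0,0,0],[0,0,0,0,0,0,0]]';  python3 -c "
from h import *
plan([M(-.055,0,.083)],.106,.35)"
```

```text
time: 27.13
position: [0.5471, -0.0043, 0.0827]
tcp_rot: [0.983, 0.051, 0.176, -0.009]
ft_force: [0.3, -0.3, -2.8]
opening: 0.0152
t 27.13 pos [ 0.5471 -0.0043  0.0827] inM [-0.0611  0.0011  0.0827] open 0.0152 F [ 0.3 -0.3 -2.8] q [-0.06  0.33  2.11  0.16  0.36  1.26]
turn units total [ 0.01 -0.04 -0.01]
[ 0.553 -0.005  0.083] shift units [0.145 0.029 0.045]  rows 1  per [0.145 0.029 0.045]
```

```bash
python3 -m crank '[[0.06,0,0.022,0,0,0,0],[0.06,0,0.022,0,0,0,0],[0.05,0,0.02,0,0,0,0],[0,0,0,0,0,0,0]]';  python3 -c "
from h import *
plan([M(-.055,0,.083)],.106,.35)"
```

```text
time: 27.47
position: [0.5501, -0.0034, 0.0818]
tcp_rot: [0.984, 0.051, 0.173, -0.009]
ft_force: [-6.2, 0.4, 1.8]
opening: 0.0151
t 27.47 pos [ 0.5501 -0.0034  0.0818] inM [-0.058   0.0017  0.0818] open 0.0151 F [-6.2  0.4  1.8] q [-0.06  0.34  2.1   0.16  0.37  1.27]
turn units total [-0.    0.01 -0.02]
[ 0.553 -0.005  0.083] shift units [ 0.081  0.043 -0.001]  rows 1  per [ 0.081  0.043 -0.001]
```

```bash
python3 -m crank '[[0.06,0,0.025,0,0,0,0],[0.05,0,0.02,0,0,0,0],[0,0,0,0,0,0,0],[0,0,0,0,0,0,0]]';  python3 - <<'E'
from tray import *
plan([],.106,.35)
for n in("scene","top"):
    s=optics.snapshot(n)
    x,y=(240,170) if n=="scene" else (250,140)
    cv2.imwrite(f"pics/{n}13.png",cv2.resize(s["image"][y:y+120,x:x+160,::-1],None,fx=5,fy=5,interpolation=2))
E
```

```text
time: 27.8
position: [0.5501, -0.0031, 0.0815]
tcp_rot: [0.984, 0.052, 0.17, -0.01]
ft_force: [-23.8, -3.7, 18.7]
opening: 0.015
t 27.8 pos [ 0.5501 -0.0031  0.0815] inM [-0.058   0.0021  0.0815] open 0.015 F [-23.8  -3.7  18.7] q [-0.06  0.34  2.09  0.15  0.38  1.28]
turn units total [-0.01  0.07 -0.01]
```

View pics/top13.png

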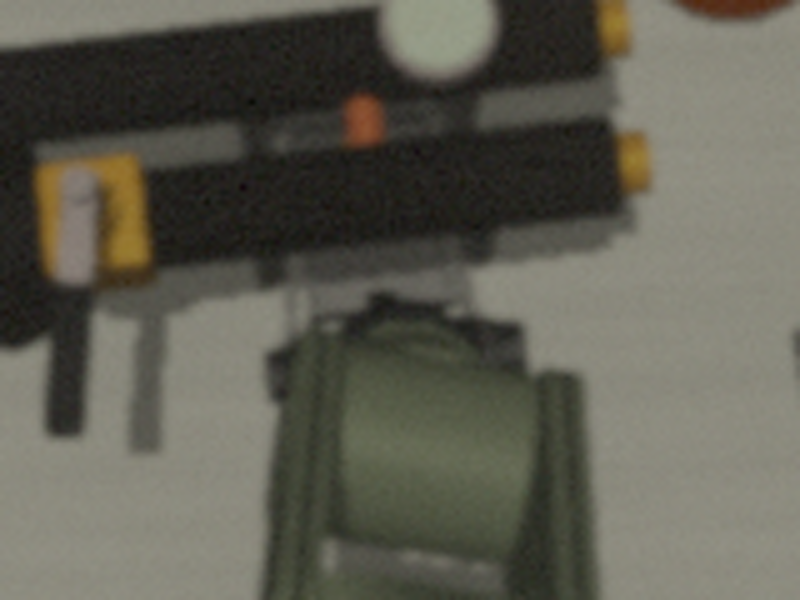

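View pics/scene13.png

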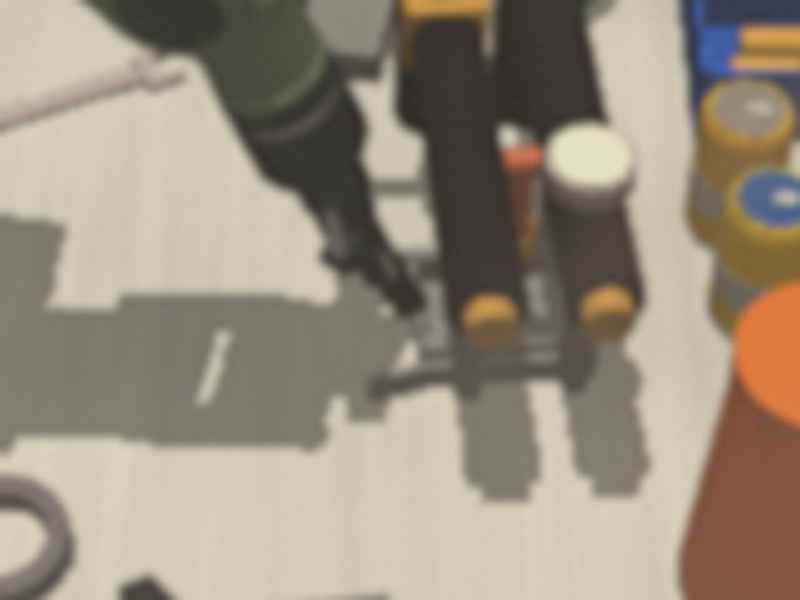

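A firm end contact (-24 N) with no further motion at TCP x = -0.058 puts the tray origin at about +0.025. I'll relax the push, release and back off along the handle.

```bash
python3 -m crank '[[-0.1,0,-0.04,0,0,0,0],[-0.04,0,-0.02,0,0,0,0],[0,0,0,0,0,0,0],[0,0,0,0,0,0,1],[0,0,0,0,0,0,1],[0,0,0,0,0,0,1],[0,0,0,0,0,0,1],[0,0,0,0,0,0,1],[0,0,-0.3,0,0,0,1],[0,0,-0.4,0,0,0,1],[0,0,-0.5,0,0,0,1],[0,0,-0.5,0,0,0,1],[0,0,-0.5,0,0,0,1],[0,0,-0.5,0,0,0,1],[-0.3,0,-0.5,0,0,0,1],[-0.4,0,-0.5,0,0,0,1],[-0.4,0,-0.5,0,0,0,1],[0,0,0,0,0,0,1]]';  python3 - <<'E'
from tray import *
plan([],.106,.35)
for n in("scene","top"):
    s=optics.snapshot(n)
    x,y=(240,150) if n=="scene" else (250,140)
    cv2.imwrite(f"pics/{n}14.png",cv2.resize(s["image"][y:y+120,x:x+160,::-1],None,fx=5,fy=5,interpolation=2))
    print([(r["position"],round(r["confidence"],2)) for r in optics.place_of(n,"tray_medium")],[(r["position"],round(r["confidence"],2)) for r in optics.place_of(n,"tray_medium_grip")])
    w=cloud(s).reshape(-1,3);w=w[np.isfinite(w).all(1)];l=np.array([inM(p) for p in w[(np.hypot(w[:,0]-.6,w[:,1])<.15)]])
    for a in(.06,.079,.09,.102):
        k=(abs(l[:,2]-a)<.006)&(abs(l[:,1])<.03)&(l[:,0]>-.1)&(l[:,0]<-.02)
        if k.sum()>3:print(n,a,l[k].mean(0).round(4),np.ptp(l[k],axis=0).round(3),k.sum())
    k=(l[:,2]>.02)&(l[:,2]<.034)&(abs(l[:,1])<.05)&(l[:,0]>-.06)&(l[:,0]<.09);print("rim",k.sum(),np.percentile(l[k],[2,50,98],axis=0).round(4))
E
```

```text
time: 29.4
position: [0.4497, -0.0142, 0.2269]
tcp_rot: [0.983, 0.051, 0.176, -0.009]
ft_force: [0.1, 0.4, -0.5]
opening: 0.0855
t 29.4 pos [ 0.4497 -0.0142  0.2269] inM [-0.159   0.0017  0.2269] open 0.0855 F [ 0.1  0.4 -0.5] q [-0.1  -0.01  2.08  0.11  0.72  1.29]
turn units total [ 0.01 -0.04 -0.02]
[([339.4, 236.3], 0.62)] [([308.8, 224.5], 0.71)]
scene 0.06 [-0.0454 -0.0043  0.0608] [0.024 0.015 0.007] 18
scene 0.079 [-0.0554 -0.0046  0.0786] [0.023 0.017 0.011] 21
scene 0.09 [-0.0596 -0.0053  0.0897] [0.023 0.016 0.012] 20
scene 0.102 [-0.0668 -0.0025  0.1021] [0.023 0.02  0.012] 30
rim 155 [[-0.0429 -0.0491  0.0204]
 [-0.0104 -0.038   0.0254]
 [ 0.068   0.0463  0.0328]]
[([325.8, 182.9], 0.81)] [([329.2, 208.1], 0.77), ([207.3, 163.1], 0.59)]
top 0.06 [-0.0399  0.0027  0.0603] [0.022 0.01  0.008] 5
top 0.079 [-0.0459  0.0029  0.0793] [0.016 0.012 0.01 ] 7
top 0.09 [-0.0509  0.0002  0.0887] [0.027 0.016 0.012] 12
top 0.102 [-0.0676  0.0009  0.1045] [0.023 0.016 0.011] 35
rim 212 [[-0.0339 -0.0493  0.0206]
 [-0.0033 -0.0146  0.0268]
 [ 0.0815  0.0492  0.0331]]
```

View pics/top14.png

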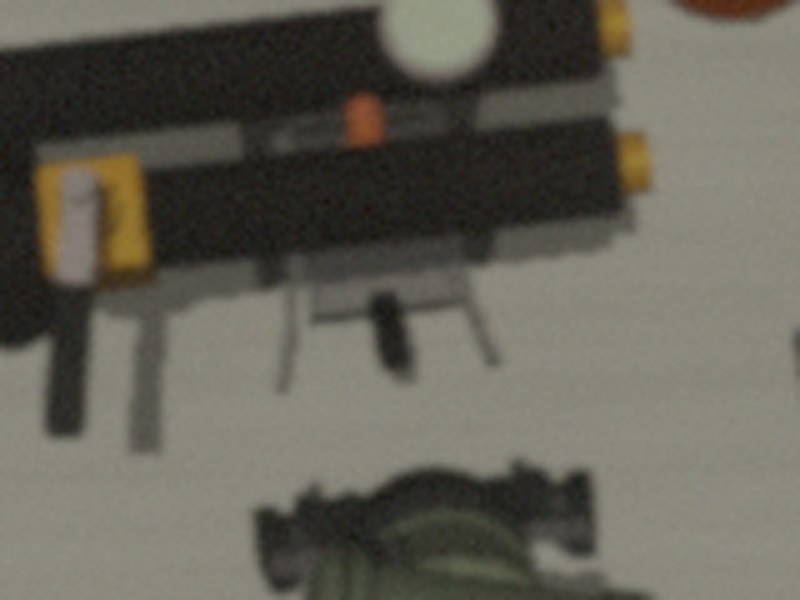

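View pics/scene14.png

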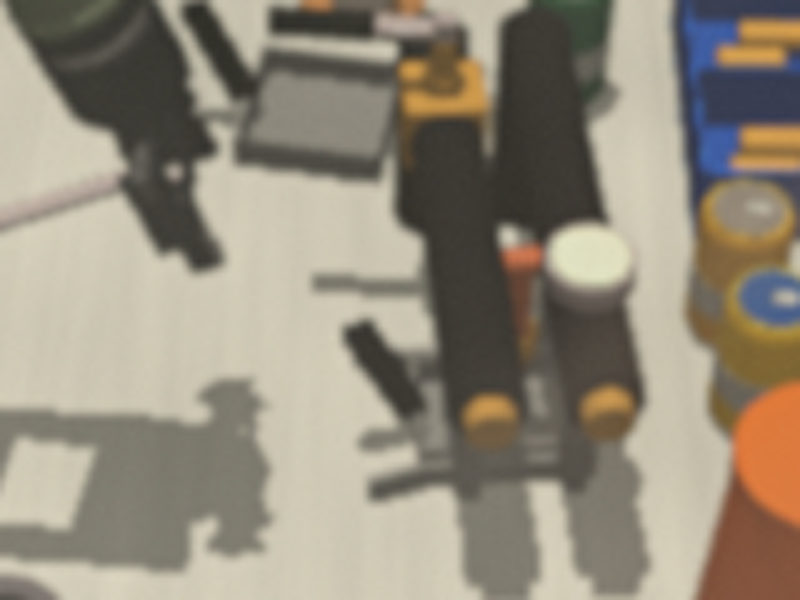

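The tray is home: handle top measured at manifold x = -0.067, origin ≈ 0.025. Next I straighten the tool, close the fingers and go to the lever.

```bash
python3 -m crank '[[0,0,0,0,-0.99,0,0.3],[0,0,0,0,-0.99,0,0],[0,0,0,0,-0.98,0,0],[0,0,0,0,0,0,0],[0,0,0,0,0,0,0],[0,0,0,0,0,0,0],[0,0,0,0,0,0,0]]'
python3 - <<'E'
from h import *
def P(q,r=.085,e=.026): return M(r*-np.cos(q)-e*np.sin(q),.135+r*np.sin(q)-e*np.cos(q),.224)
plan([P(.165,e=.055),P(.165,e=.028)]+[P(q) for q in(.3,.5,.7,.9,1.1,1.25,1.4,1.5,1.58)],.106,0)
from rig import optics
s=optics.snapshot("scene");cv2.imwrite("pics/s15.png",cv2.resize(s["image"][110:230,240:400,::-1],None,fx=5,fy=5,interpolation=2))
E
```

```text
time: 30.28
position: [0.4506, -0.014, 0.2243]
tcp_rot: [0.999, 0.052, -0.002, -0.0]
ft_force: [-0.3, 0.3, 0.4]
opening: 0.0003
t 30.28 pos [ 0.4506 -0.014   0.2243] inM [-0.1581  0.0017  0.2243] open 0.0003 F [-0.3  0.3  0.4] q [-0.06  0.14  1.87 -0.    1.13  1.41]
turn units total [-0.    0.03 -0.02]
[0.506 0.085 0.224] shift units [ 1.631 -2.325  0.008]  rows 3  per [ 0.544 -0.775  0.003]
[0.507 0.112 0.224] shift units [ 0.111 -0.666  0.   ]  rows 1  per [ 0.111 -0.666  0.   ]
[0.505 0.126 0.224] shift units [-0.011 -0.348  0.   ]  rows 1  per [-0.011 -0.348  0.   ]
[0.505 0.144 0.224] shift units [ 0.046 -0.441  0.   ]  rows 1  per [ 0.046 -0.441  0.   ]
[0.509 0.161 0.224] shift units [ 0.132 -0.423  0.   ]  rows 1  per [ 0.132 -0.423  0.   ]
[0.516 0.178 0.224] shift units [ 0.214 -0.389  0.   ]  rows 1  per [ 0.214 -0.389  0.   ]
[0.526 0.192 0.224] shift units [ 0.287 -0.338  0.   ]  rows 1  per [ 0.287 -0.338  0.   ]
[0.535 0.202 0.224] shift units [ 0.256 -0.213  0.   ]  rows 1  per [ 0.256 -0.213  0.   ]
[0.545 0.21  0.224] shift units [ 0.285 -0.172  0.   ]  rows 1  per [ 0.285 -0.172  0.   ]
[0.553 0.214 0.224] shift units [ 0.203 -0.09   0.   ]  rows 1  per [ 0.203 -0.09   0.   ]
[0.56  0.217 0.224] shift units [ 0.168 -0.057  0.   ]  rows 1  per [ 0.168 -0.057  0.   ]
```

View pics/s15.png

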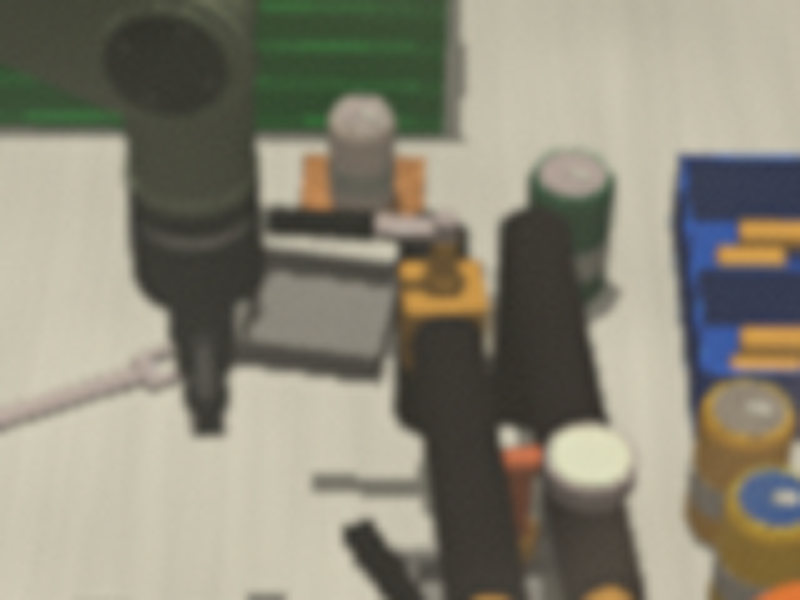

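```bash
python3 -m crank '[[0.41,-0.58,0,0,0,0,0],[0.41,-0.58,0,0,0,0,0],[0.41,-0.58,0,0,0,0,0],[0.41,-0.58,0,0,0,0,0],[0,0,0,0,0,0,0],[0.05,-0.33,0,0,0,0,0],[0.05,-0.33,0,0,0,0,0],[0,-0.18,0,0,0,0,0],[0,-0.17,0,0,0,0,0],[0.02,-0.22,0,0,0,0,0],[0.02,-0.22,0,0,0,0,0],[0,0,0,0,0,0,0]]'
python3 - <<'E'
from h import *
plan([],.106,0)
from rig import optics
s=optics.snapshot("scene");cv2.imwrite("pics/s16.png",cv2.resize(s["image"][110:230,240:400,::-1],None,fx=5,fy=5,interpolation=2))
E
```

```text
time: 31.33
position: [0.5068, 0.1444, 0.2248]
tcp_rot: [0.999, 0.052, -0.001, -0.0]
ft_force: [0.6, 0.0, -0.4]
opening: -0.0003
t 31.33 pos [0.5068 0.1444 0.2248] inM [-0.0855  0.1533  0.2248] open -0.0003 F [ 0.6  0.  -0.4] q [0.26 0.26 1.71 0.   1.17 1.72]
turn units total [-0.01  0.02 -0.01]
```

View pics/s16.png

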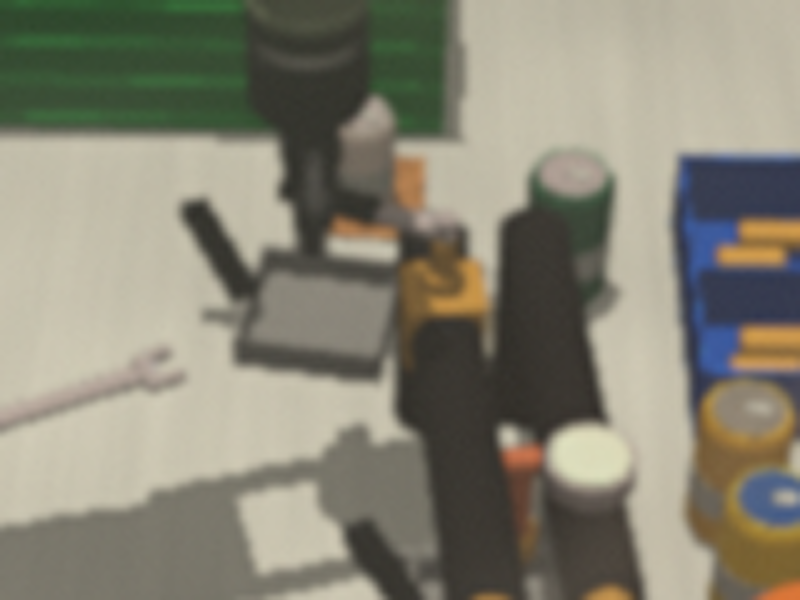

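The lever has started turning (silver part now slants at crop 405,215). Following the arc.

```bash
python3 -m crank '[[0.07,-0.21,0,0,0,0,0],[0.07,-0.21,0,0,0,0,0],[0.11,-0.19,0,0,0,0,0],[0.11,-0.19,0,0,0,0,0],[0.145,-0.17,0,0,0,0,0],[0.145,-0.17,0,0,0,0,0],[0.13,-0.105,0,0,0,0,0],[0.13,-0.105,0,0,0,0,0],[0.145,-0.085,0,0,0,0,0],[0.145,-0.085,0,0,0,0,0],[0,0,0,0,0,0,0]]'
cat > lev.py <<'E'
from h import *
from rig import optics
plan([],.106,0)
for n in("top","scene"):
    s=optics.snapshot(n);w=cloud(s).reshape(-1,3);w=w[np.isfinite(w).all(1)];w=w[np.hypot(w[:,0]-.6,w[:,1]-.15)<.25]
    l=np.array([inM(p) for p in w]);d=l[:,:2]-[0,.135];r=np.hypot(*d.T);a=np.arctan2(d[:,1],-d[:,0])
    k=(l[:,2]>.229)&(l[:,2]<.25)&(r>.035)&(r<.12)
    print(n,k.sum(),"lever q",np.percentile(a[k],[10,50,90]).round(3) if k.sum() else None,[ (x,np.median(a[k&(abs(r-x)<.006)]).round(3)) for x in(.05,.07,.09,.11) if (k&(abs(r-x)<.006)).sum()>3])
    x,y=(240,110) if n=="scene" else (210,130)
    cv2.imwrite(f"pics/{n}_lev{s['image'].sum()%9973}.png",cv2.resize(s["image"][y:y+120,x:x+160,::-1],None,fx=5,fy=5,interpolation=2));print(s['image'].sum()%9973)
E
python3 lev.py
```

```text
time: 32.3
position: [0.5496, 0.2098, 0.2243]
tcp_rot: [0.999, 0.052, -0.001, -0.0]
ft_force: [0.8, 0.1, -0.4]
opening: -0.0001
t 32.3 pos [0.5496 0.2098 0.2243] inM [-0.036   0.2138  0.2243] open -0.0001 F [ 0.8  0.1 -0.4] q [0.34 0.36 1.57 0.   1.22 1.81]
turn units total [-0.01  0.02 -0.02]
top 22 lever q [1.011 1.44  1.572] [(0.09, np.float64(1.015))]
1133
scene 87 lever q [1.053 1.322 1.467] [(0.05, np.float64(1.343)), (0.07, np.float64(1.255)), (0.09, np.float64(1.381))]
2001
```

```bash
python3 -m crank '[[0.1,-0.03,0,0,0,0,0],[0.1,-0.03,0,0,0,0,0],[0.09,-0.02,0,0,0,0,0],[0,0,0,0,0,0,0]]'; python3 lev.py
```

```text
time: 32.73
position: [0.5604, 0.2134, 0.2246]
tcp_rot: [0.999, 0.052, -0.001, -0.0]
ft_force: [-0.3, 0.2, -0.2]
opening: -0.0002
t 32.73 pos [0.5604 0.2134 0.2246] inM [-0.0248  0.2162  0.2246] open -0.0002 F [-0.3  0.2 -0.2] q [0.34 0.37 1.54 0.   1.23 1.81]
turn units total [-0.    0.02 -0.02]
top 14 lever q [1.136 1.642 1.712] [(0.09, np.float64(1.158))]
5142
scene 75 lever q [1.239 1.5   1.61 ] [(0.05, np.float64(1.496)), (0.07, np.float64(1.434)), (0.09, np.float64(1.544))]
5517
```

Push a little further until the stop gives a force.

```bash
python3 -m crank '[[0.06,0,0,0,0,0,0],[0.06,0,0,0,0,0,0],[0.04,0,0,0,0,0,0],[0,0,0,0,0,0,0],[0,0,0,0,0,0,0]]'; python3 lev.py
```

```text
time: 33.25
position: [0.5654, 0.2141, 0.2244]
tcp_rot: [0.999, 0.052, -0.002, -0.0]
ft_force: [-2.9, 1.8, 1.1]
opening: -0.0001
t 33.25 pos [0.5654 0.2141 0.2244] inM [-0.0198  0.2164  0.2244] open -0.0001 F [-2.9  1.8  1.1] q [0.34 0.38 1.53 0.   1.23 1.81]
turn units total [-0.    0.03 -0.02]
top 8 lever q [1.195 1.209 1.752] [(0.09, np.float64(1.209))]
8438
scene 88 lever q [1.25  1.529 1.646] [(0.05, np.float64(1.567)), (0.07, np.float64(1.424)), (0.09, np.float64(1.58))]
4775
```

The stop is reached. I retreat clear and look at everything.

```bash
python3 -m crank '[[-0.3,0,0,0,0,0,0],[-0.6,0,0,0,0,0,0],[-0.7,0,-0.2,0,0,0,0],[-0.7,0.2,-0.4,0,0,0,0],[-0.7,0.3,-0.5,0,0,0,0],[-0.6,0.5,-0.5,0,0,0,0],[-0.5,0.7,-0.3,0,0,0,0],[0,0.8,0,0,0,0,0],[0,0.8,0,0,0,0,0],[0,0.8,0,0,0,0,0],[0,0.8,0,0,0,0,0],[0,0.8,0,0,0,0,0],[0,0.8,0,0,0,0,0],[0,0.8,0,0,0,0,0],[0,0.8,0,0,0,0,0],[0,0,0,0,0,0,0]]'; python3 lev.py
python3 - <<'E'
from h import *
from rig import optics
for n in("top","scene"):
    s=optics.snapshot(n);cv2.imwrite(f"pics/{n}_fin.png",s["image"][:,:,::-1])
    w=cloud(s).reshape(-1,3);w=w[np.isfinite(w).all(1)]
    m=(np.hypot(w[:,0]-.535,w[:,1]-.43)<.05)&(w[:,2]>.08)&(w[:,2]<.102)
    if m.sum()>5:print(n,"can",cv2.minEnclosingCircle(w[m][:,:2].astype(np.float32)),w[m].mean(0))
    l=np.array([inM(p) for p in w[(np.hypot(w[:,0]-.6,w[:,1])<.15)]])
    k=(abs(l[:,2]-.102)<.006)&(abs(l[:,1])<.03)&(l[:,0]>-.1)&(l[:,0]<-.02)
    print("handle",l[k].mean(0).round(4))
    cv2.imwrite(f"pics/{n}_finc.png",cv2.resize(s["image"][120:270,*[slice(140,340)] if n=="top" else [slice(230,430)],::-1],None,fx=4,fy=4,interpolation=2))
E
```

```text
time: 34.68
position: [0.4379, -0.1308, 0.3011]
tcp_rot: [0.999, 0.049, -0.0, 0.003]
ft_force: [0.7, -0.7, 0.1]
opening: 0.0002
t 34.68 pos [ 0.4379 -0.1308  0.3011] inM [-0.1831 -0.1131  0.3011] open 0.0002 F [ 0.7 -0.7  0.1] q [-0.31  0.1   1.72 -0.01  1.32  1.16]
turn units total [ 0.04  0.01 -0.06]
top 302 lever q [1.458 1.561 1.668] [(0.05, np.float64(1.561)), (0.07, np.float64(1.556)), (0.09, np.float64(1.558)), (0.11, np.float64(1.565))]
7852
scene 91 lever q [1.415 1.547 1.64 ] [(0.05, np.float64(1.55)), (0.07, np.float64(1.541)), (0.09, np.float64(1.532)), (0.11, np.float64(1.56))]
7961
top can ((0.5344759821891785, 0.42862018942832947), 0.02683594636619091) [0.53258969 0.42607387 0.09175616]
handle [-0.0664  0.0004  0.1039]
scene can ((0.5349823832511902, 0.4258405864238739), 0.02847191132605076) [0.5327445  0.42127367 0.0918784 ]
handle [-0.0674 -0.0024  0.1034]
```

```bash
ls pics
```

```text
s1.png
s10.png
s15.png
s16.png
s2.png
s3.png
s4.png
s9.png
scene0.png
scene11.png
scene12.png
scene13.png
scene14.png
scene6.png
scene_fin.png
scene_finc.png
scene_lev2001.png
scene_lev4775.png
scene_lev5517.png
scene_lev7961.png
scrop.png
t5.png
t7.png
t8.png
tcrop.png
top0.png
top11.png
top12.png
top13.png
top14.png
top6.png
top_fin.png
top_finc.png
top_lev1133.png
top_lev5142.png
top_lev7852.png
top_lev8438.png
```

View pics/top_finc.png

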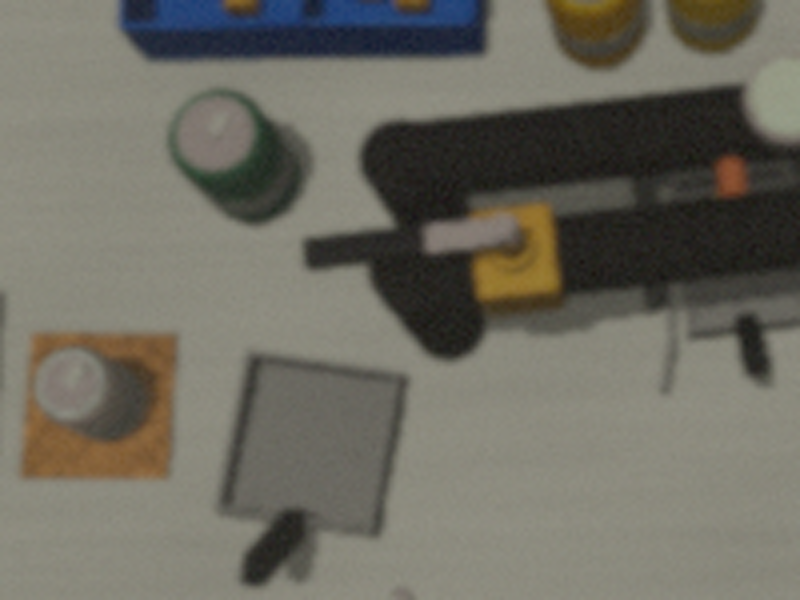

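View pics/top_fin.png

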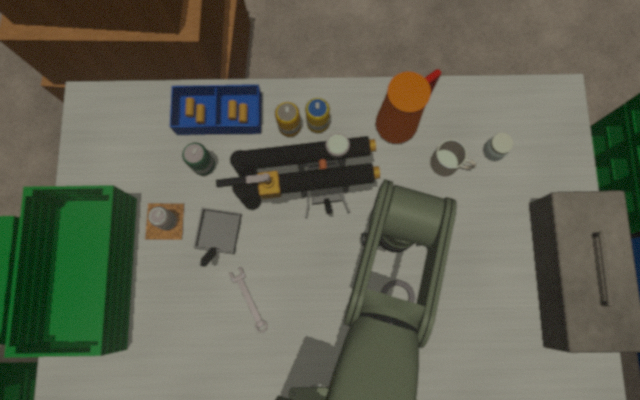

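The lever lies in line with the pipe, with the can on the mat and the tray handle at the lane mouth. One more look for the narrow tray, which the arm hides in the top view.

View pics/scene_fin.png

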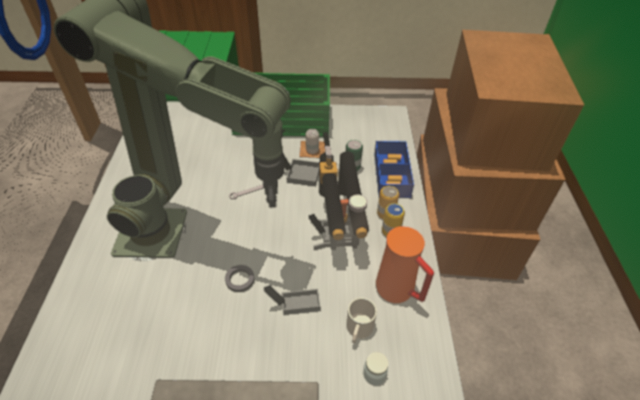

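The narrow tray (300,301), mug (361,317), big can (354,152) and wide tray (305,172) are all where they were, and the arm is clear. Handing in.

```bash
python3 -c "
from rig import arm
print(arm.hand_in())"
```

```text
the job is handed in; nothing more can be done
None
```

The drain is ready: the small can is on the mat, the medium tray is home in the lane and the lever is open. I handed the job in at about 35 s of the 72 s allowed.

- **Can:** I pulled it out from under the pipes with a leaning grip, re-gripped it upright and set it on the cork mat. The last look shows it upright, about 10 mm from the mat's centre.
- **Tray:** I carried the medium tray by its handle over the narrow one, set it in the lane and slid it in until it stopped at about 24 N. The handle's position puts the tray's origin at about x = 0.025 m (0.023–0.027) and within about 3 mm of the lane's middle.
- **Lever:** I pushed it round with closed fingers to its stop. The top camera reads 1.56 rad and the scene camera 1.53–1.56 rad.
- **The rest:** In the last pictures the other two trays, the mug and the big can look unmoved, judged by eye. The arm hid the narrow tray from the top camera, so only the scene camera checked it. The arm ended up clear of everything.

**Disagreements:** the two cameras differed by 2–3 mm on the manifold, which is within the tolerances. The lever started at about 0.16 rad, not exactly shut. No final check failed.

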